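Draw the cone winder's cover down crosswise

ROBOT

A 6-joint arm with a two-finger parallel gripper is mounted at the origin on the work surface. World frame = base frame: x ahead of the robot, y to its left, z up, the work surface at z = 0. Lengths are in mm, angles in rad, forces in N, time in s.
With the tool pointing down it reaches from about 350 to 725 mm from the base axis. Payload 6 kg.
Tool frame: the origin (TCP) lies on the centre line of the jaws, within the pads' length; the fingertips stand 14 mm ahead of it and the grasp point (between the pads) lies 5 mm behind it (robot.tip_extent is the distance from the TCP to the fingertips, in mm); z points along the fingers, y is the line along which they close (so a half turn about z gives the same grasp; the last joint's range is limited). The gripper opens to 85 mm and grips with 20 to 120 N. Pads are 22 mm wide; open, the fingers measure 114 mm over their backs; the gripper's body (76 mm by 85 mm) begins 54 mm behind the grasp point. The pads swing forward as they close: fully open they stand 13 mm farther back than shut.
Start: joints at [1.482, 0.04, 0.085, 0, -1.615, -0.334], TCP at [246.162, 547.156, 245.261] pointing down, gripper open.
Joint ranges: [-2.56, 2.56], [-1.29, 2.01], [-1.08, 1.49], [-3.29, 1.98], [-2.81, -0.18], [-2.99, 2.99]. Speed limits (rad/s): [2.57, 2.57, 3.01, 3.14, 3.14, 3.14].

INTERFACE

Orientations are given as a rotation vector (axis times angle).
In Python, from plant import robot, viewer, order, search_frame, masks_of gives the robot as it stands.
- The arm moves only by the tool arm_command, never from a script. Its argument "steps" is a list of rows, each an object of numbers: "dx", "dy", "dz": the shift along the tool's x, y, z in units of 25 mm (1.0 is 25 mm); "rx", "ry", "rz": the turn, a rotation vector about the tool's x, y, z in units of 6 degrees (1.0 is 6 degrees); "gripper": the finger opening in mm, from 0 to 85.4. A call has 1 to 12 rows; each row shifts and turns the commanded pose from where the row before left it, along the tool's axes as they then stand; what a row does not reach is not made up. A row lasts 1/12 s, in which the tool goes at most 41.7 mm and 7.16 degrees, less where a joint would pass 70% of its speed; a pose out of reach is approached as far as the arm can. A call is refused whole if a number of a shift passes 1 or a number of a turn 1, either way. A call with a gripper value outside its range is refused whole. The fingers move at their own pace and stop on an object; the grip force is fixed at half the most. Time passes only in rows, so rows that do not move let the fingers close. It gives the time, the measured TCP pose, the force, the opening and the grip force at its end, in the units of the state.
- robot.state(): the state, without advancing time (a new reading comes with each control period).
- viewer.read_camera(name): name is "scene" or "top"; returns a dict with "color" (400x640x3 uint8, red, green, blue), "vfov" (degrees; the focal length in pixels is half the picture's height over the tangent of half this angle, whatever the lens; pixels are square), "cx", "cy" (the principal point, pixels), "k1" (the pictures are not rectified: a ray, as slopes to the right and down, at radius r is drawn at 1 + k1 r^2 times it, then the intrinsics apply), "R" (3x3) and "t" (3): a world point X has camera coordinates R X + t. Camera axes: x right, y down, z forward; pixel columns grow to the right and rows downward; lengths in mm; the calibration is good to about 2 mm. A picture is of the moment at which its call begins. There is no depth.
- order.close_job(): hands the job in; it is judged then, once.
Trained networks look in a picture, given as the dict that the camera call returned (one of the last four; its "shot" number tells which), for a name from the list of things; names that differ only in an ending like _2 or _b are one class to them, and where a whole thing is asked for, a point or a joint stands for the part that bears it (a point fixed in the world has none). Each returns a list of dicts, best first, with "conf" (0 to 1); they miss things now and then, are a little off and sometimes report something else, mostly with a low value. They report only what shows in the picture. A call takes as long as a camera call. They do not tell look-alikes from the thing itself.
- search_frame(picture, label): "xyz" ([x, y, z] in mm, in the coordinates of the camera as it stood for that picture, good to about 4 mm: the middle of the surface that is visible of it).
- masks_of(picture, label): "region" (400x640 bool, what is visible of it).
The state is a dict: "clock": time; "joint_positions": joint angles; "joint_velocities": joint speeds; "tau": joint torques, N m; "ee_pos": TCP position; "orientation": TCP orientation; "force": force on the tool from outside, world axes, zero at the start; "moment": the same for the moment, N m; "width": opening from 0.0 (shut) to 1.0 (fully open); "grip_force": force on a finger pad.
Only numpy, scipy, OpenCV 4.12 (cv2) and the standard library are available. Lean on these libraries where they do the work, as an engineer would, in place of code of your own. Each camera call takes 0.05 s, during which the arm holds its last target. There are 200 camera calls.

TASK

Fasten the sprung cover of the cone winder's drive case with its four red wing knobs, going crosswise, each next knob opposite the last where possible. First turn all four clockwise part-way, about 35 degrees each, and only then go round crosswise again until each one is snug, just firm and no more, feeling for where the cover meets its seat, so that the cover comes down without cocking and sits flat and fully home. Do not overtighten any knob, leave the thread cones and the tin where they stand, and let go at the end.

Things in the scene. Friction and masses are not known exactly. Their poses are not given: they have to be found in the camera images.
- case: Green drive case of a cone winder, a block 156 x 156 x 40 mm fixed to the bench, with a dark round motor (56 mm thick, 100 mm long) lying out of its +x side. Origin: centre of its underside, on the bench; x, y along its sides. It does not move during the work.
- cover: Loose square aluminium cover plate, 150 x 150 x 10 mm, about 350 g, between four locating keys, with a steel shaft stub (14 mm thick, 22 mm high) in its middle. Origin: centre of its underside; z up. At the start four corner springs (1.2 N per mm each) hold it 5 mm above four hard seats, right below the knobs, 52 mm above the case's origin.
- knob1 (a joint): Turn of red wing knob 1, on the case's +x +y corner, in rad: 0 at the start, growing clockwise seen from above, to 2.1 at most. The knob turns in place (it does not sink) and stays where it is left. Its cam drives a steel foot (a disc 26 mm across) below it 5 mm down per rad onto the cover. Turning takes about 0.5 N m of friction plus 0.005 N m for each newton of the foot on the cover.
- wing1 (a point): Grip point of wing knob 1, on its vertical axis, 10.5 mm below the top of its red bar: 44 mm long (this point's x axis), 14 mm thick (y), 28 mm high; pinch across its thickness from above. The foot's top is 24 mm or more below this point, the cover 35. The knobs stand in a 100 mm square; 1 and 3 are on one diagonal, 2 and 4 on the other. The bar starts within 0.5 rad of the case's x axis.
- seat1: Fixed steel seat under knob 1 and under the cover, a pillar 22 mm across and 12 mm high. Origin: centre of its foot. The foot of knob 1 starts a hidden 0.3 to 2.8 mm above the cover, unlike its neighbours; at some 1.06 to 1.6 rad the cover meets this seat, and from there the clamping force grows by some 25 N per 0.1 rad. Snug is about 40 N: it must be felt.
- knob2 (a joint): Turn of red wing knob 2, on the case's -x +y corner, in rad: 0 at the start, growing clockwise seen from above, to 2.1 at most. The knob turns in place (it does not sink) and stays where it is left. Its cam drives a steel foot (a disc 26 mm across) below it 5 mm down per rad onto the cover. Turning takes about 0.5 N m of friction plus 0.005 N m for each newton of the foot on the cover.
- wing2 (a point): Grip point of wing knob 2, on its vertical axis, 10.5 mm below the top of its red bar: 44 mm long (this point's x axis), 14 mm thick (y), 28 mm high; pinch across its thickness from above. The foot's top is 24 mm or more below this point, the cover 35. The knobs stand in a 100 mm square; 1 and 3 are on one diagonal, 2 and 4 on the other. The bar starts within 0.5 rad of the case's x axis.
- seat2: Fixed steel seat under knob 2 and under the cover, a pillar 22 mm across and 12 mm high. Origin: centre of its foot. The foot of knob 2 starts a hidden 0.3 to 2.8 mm above the cover, unlike its neighbours; at some 1.06 to 1.6 rad the cover meets this seat, and from there the clamping force grows by some 25 N per 0.1 rad. Snug is about 40 N: it must be felt.
- knob3 (a joint): Turn of red wing knob 3, on the case's -x -y corner, in rad: 0 at the start, growing clockwise seen from above, to 2.1 at most. The knob turns in place (it does not sink) and stays where it is left. Its cam drives a steel foot (a disc 26 mm across) below it 5 mm down per rad onto the cover. Turning takes about 0.5 N m of friction plus 0.005 N m for each newton of the foot on the cover.
- wing3 (a point): Grip point of wing knob 3, on its vertical axis, 10.5 mm below the top of its red bar: 44 mm long (this point's x axis), 14 mm thick (y), 28 mm high; pinch across its thickness from above. The foot's top is 24 mm or more below this point, the cover 35. The knobs stand in a 100 mm square; 1 and 3 are on one diagonal, 2 and 4 on the other. The bar starts within 0.5 rad of the case's x axis.
- seat3: Fixed steel seat under knob 3 and under the cover, a pillar 22 mm across and 12 mm high. Origin: centre of its foot. The foot of knob 3 starts a hidden 0.3 to 2.8 mm above the cover, unlike its neighbours; at some 1.06 to 1.6 rad the cover meets this seat, and from there the clamping force grows by some 25 N per 0.1 rad. Snug is about 40 N: it must be felt.
- knob4 (a joint): Turn of red wing knob 4, on the case's +x -y corner, in rad: 0 at the start, growing clockwise seen from above, to 2.1 at most. The knob turns in place (it does not sink) and stays where it is left. Its cam drives a steel foot (a disc 26 mm across) below it 5 mm down per rad onto the cover. Turning takes about 0.5 N m of friction plus 0.005 N m for each newton of the foot on the cover.
- wing4 (a point): Grip point of wing knob 4, on its vertical axis, 10.5 mm below the top of its red bar: 44 mm long (this point's x axis), 14 mm thick (y), 28 mm high; pinch across its thickness from above. The foot's top is 24 mm or more below this point, the cover 35. The knobs stand in a 100 mm square; 1 and 3 are on one diagonal, 2 and 4 on the other. The bar starts within 0.5 rad of the case's x axis.
- seat4: Fixed steel seat under knob 4 and under the cover, a pillar 22 mm across and 12 mm high. Origin: centre of its foot. The foot of knob 4 starts a hidden 0.3 to 2.8 mm above the cover, unlike its neighbours; at some 1.06 to 1.6 rad the cover meets this seat, and from there the clamping force grows by some 25 N per 0.1 rad. Snug is about 40 N: it must be felt.
- navy_cone: Navy thread cone, 72 mm across its foot and 115 mm high, 180 g, standing to the left of the case. A bystander. Origin: centre of its underside.
- lilac_cone: Lilac thread cone, 60 mm across its foot and 105 mm high, 140 g, standing to the right of the case. A bystander. Origin: centre of its underside.
- bobbin_tin: Round steel tin with a blue lid, 66 mm across and 34 mm high, 150 g, to the right of the case. A bystander. Origin: centre of its underside.
Mind the look-alikes: they are no part of the job. Several things have the shape of the cover; the one meant has the colours described above.

How it is judged:
By the outcome, as a careful person would: the job done as asked, in the order asked, and still so for the second after the job is handed in, with the robot touching nothing.
It also fails if it takes over 72 s, if anything falls off the work surface, if the arm or the gripper's body presses on something with over 40 N, if the wrist force passes 120 N, or if a joint passes its speed limit or range.

## Working session

There is one attempt and no reset: what is moved stays moved. The work goes in short steps, Python scripts to look and compute and a tool call to move; the robot and the scene stay as the last step left them, time stands still between calls to the robot, and variables do not carry over. Pictures are saved under pics/ and viewed, at most 10 in all, crops included, and the job is handed in when it is done.

Besides the shell and the picture viewer there is one more tool, called after "Call:" in YAML: its name, and indented under it one key for each argument. arm_command: Moves the arm, as the interface text tells. Its arguments: {"type":"object","properties":{"steps":{"type":"array","items":{"type":"object","properties":{"dx":{"type":"number"},"dy":{"type":"number"},"dz":{"type":"number"},"rx":{"type":"number"},"ry":{"type":"number"},"rz":{"type":"number"},"gripper":{"type":"number"}}}}},"required":["steps"]}

```bash
mkdir -p pics; ls
python3 - <<'E'
from plant import robot, viewer
import cv2
print(robot.state())
for n in("scene","top"):
    p=viewer.read_camera(n); cv2.imwrite(f"pics/{n}0.png",p["color"][:,:,::-1]); print({k:v for k,v in p.items() if k!="color"})
E
```

```text
pics
{'clock': 0.0, 'joint_positions': array([ 1.48167735e+00,  4.08178668e-02,  8.38051627e-02, -4.52496439e-04,
       -1.61547248e+00, -3.33681693e-01]), 'joint_velocities': array([-5.78502138e-05,  2.65854636e-04, -1.10847897e-03, -2.16265927e-03,
       -1.34698615e-03, -3.47880089e-04]), 'tau': array([ 2.89546188e-05, -3.68191588e+01,  3.47410905e+01,  6.93192244e+00,
       -5.32850550e-03,  2.93634557e-06]), 'ee_pos': array([246.00286462, 546.9268566 , 244.27448055]), 'orientation': array([ 3.06996831e+00, -6.58804351e-01, -3.80998033e-04]), 'force': array([-1.04655056,  0.07230555, -0.34272113]), 'moment': array([-0.00315626,  0.0162789 ,  0.05779776]), 'grip_force': 0.0, 'width': 1.000608200746785}
{'vfov': 55.16579080566093, 'cx': 320.7928430629388, 'cy': 194.69500673671018, 'k1': -0.09497656526091286, 'R': array([[-0.37217336,  0.92816197,  0.00153487],
       [ 0.49646682,  0.20046939, -0.84459027],
       [-0.78422426, -0.31357198, -0.53541098]]), 't': array([ 137.16028542, -186.67092065, 1284.10523254]), 'shot': 1}
{'vfov': 56.82078454472634, 'cx': 317.12048958372696, 'cy': 207.50021760575652, 'k1': -0.01246966874283345, 'R': array([[-0.02714291, -0.99960448, -0.00735894],
       [-0.9913295 ,  0.02786356, -0.1284112 ],
       [ 0.12856545,  0.00380968, -0.99169371]]), 't': array([111.991437  , 536.31549386, 788.39302007]), 'shot': 2}
```

View pics/top0.png

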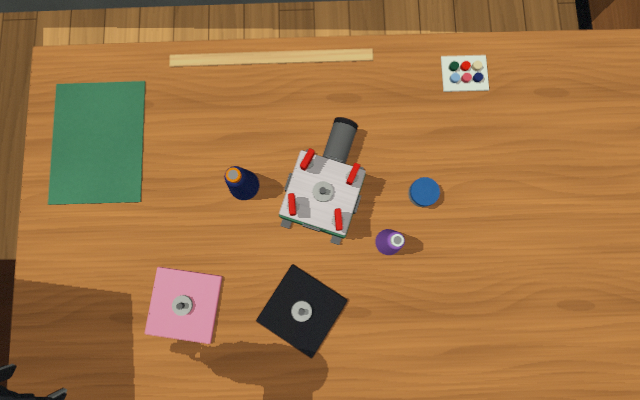

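View pics/scene0.png

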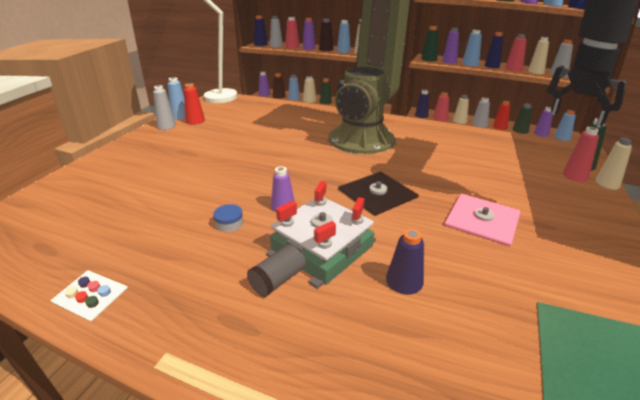

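```bash
cat > h.py <<'E'
import numpy as np, cv2
from scipy.optimize import least_squares
from scipy.spatial.transform import Rotation as Rn
from plant import robot, viewer, order, search_frame, masks_of
def proj(p,X):
    c=np.atleast_2d(X)@p["R"].T+p["t"]; s=c[:,:2]/c[:,2:]
    s=s*(1+p["k1"]*(s**2).sum(1,keepdims=True)); f=200/np.tan(np.radians(p["vfov"])/2)
    return s*f+[p["cx"],p["cy"]]
def feat(m):
    a=m["m00"]; xx,xy,yy=m["mu20"]/a,m["mu11"]/a,m["mu02"]/a
    return np.array([m["m10"]/a,m["m01"]/a,xx,xy,yy])
def blobs(p):
    c=p["color"].astype(float); r=np.clip((c[...,0]-np.maximum(c[...,1],c[...,2])-60)/60,0,1)
    # bars are saturated red: green low too
    r*=(c[...,1]<0.45*c[...,0])&(abs(c[...,1]-c[...,2])<30)
    n,l,s,ce=cv2.connectedComponentsWithStats((r>0.2).astype(np.uint8))
    return [(feat(cv2.moments((r*(l==i)).astype(np.float32))),s[i,4]) for i in range(1,n) if s[i,4]>40]
S=np.array([[1,1],[-1,1],[-1,-1],[1,-1]])*50.
def knobs(q):
    c,s=np.cos(q[3]),np.sin(q[3]); return np.c_[S@np.array([[c,s],[-s,c]])+q[:2],np.full(4,q[2])]
B=np.array([[x,y,z] for x in(-22,22) for y in(-7,7) for z in(-17.5,10.5)])
def hull(p,g,a):
    X=B@Rn.from_euler("z",a).as_matrix().T+g
    return feat(cv2.moments(cv2.convexHull(proj(p,X).astype(np.float32))))
E
python3 - <<'E'
from h import *
P=[viewer.read_camera(n) for n in("top","scene")]
bl=[blobs(p) for p in P]
for b in bl:
    for f,a in b: print(np.round(f,1),a)
for p in P:
    for n in("case","cover","knob1","navy_cone","lilac_cone","bobbin_tin"):
        for r in search_frame(p,n)[:4]: print(n,np.round(p["R"].T@(r["xyz"]-p["t"]),0),round(r["conf"],2))
E
```

```text
[465.2  65.3   5.7  -0.8   5.3] 69
[466.5  76.8   4.5  -0.5   3.8] 55
[306.9 158.5  11.2 -13.7  29.3] 156
[352.8 172.9   8.9 -13.2  32.9] 138
[291.5 203.7   3.5   2.6  36.8] 139
[338.  219.1   3.4   2.5  34.8] 130
[291.3  34.9   8.    1.2  59. ] 281
[517.3  55.7  17.1 -16.1  81.1] 421
[192.9 106.8  22.1  14.1  99.8] 551
[442.  108.6  11.2  -6.   46.1] 275
[502.3 117.4  13.   -9.5  48.6] 308
[582.2 158.8  51.6 -48.  163.4] 970
[320.1 190.1   8.   -6.1  24.4] 162
[358.  207.1   7.5  -7.1  31.3] 179
[286.4 210.3  27.5 -10.5  21.2] 274
[324.7 231.4  28.9 -10.7  22. ] 288
[ 80.8 296.3   7.5  -0.6   6.5] 87
case [666.  51.  48.] 0.56
case [568.  80.  66.] 0.44
case [ 567. -149.   33.] 0.28
cover [313. 139.   8.] 0.91
cover [569.  83.  69.] 0.79
cover [332. 399.  13.] 0.76
knob1 [597.  27. 112.] 0.46
knob1 [630. 117. 110.] 0.44
knob1 [543. 147. 113.] 0.42
navy_cone [588. 254.  78.] 0.84
lilac_cone [454. -52.  74.] 0.7
lilac_cone [631. 114. 109.] 0.56
bobbin_tin [ 565. -149.   30.] 0.76
bobbin_tin [457. -52.  75.] 0.29
case [659.  69.  41.] 0.59
cover [584.  86.  68.] 0.82
cover [622. 274.  59.] 0.74
cover [347. 402.  14.] 0.64
cover [328. 143.  12.] 0.59
knob1 [606.  21. 103.] 0.72
knob1 [525.  58. 101.] 0.71
knob1 [641. 117. 103.] 0.67
knob1 [552. 151. 110.] 0.55
navy_cone [621. 269.  61.] 0.79
lilac_cone [481. -60.  64.] 0.58
bobbin_tin [ 582. -140.   38.] 0.92
```

```bash
cat >> h.py <<'E'
def fit(P,q0,verbose=1):
    bl=[blobs(p) for p in P]; g=knobs(q0)+[0,0,-3]; M=[]
    for p,b in zip(P,bl):
        F=np.array([f for f,a in b]); M.append([F[np.argmin(((F[:,:2]-u)**2).sum(1))] for u in proj(p,g)])
    W=np.array([2,2,.25,.25,.25])
    def res(q):
        o=[]; 
        for i,p in enumerate(P):
            pp=dict(p); sh=q[8+2*i:10+2*i]
            for k,gk in enumerate(knobs(q)):
                d=hull(p,gk,q[4+k])-M[i][k]; d[:2]+=sh; o.append(d*W)
        return np.r_[np.concatenate(o),q[8:12]/1.0,(q[2]-102)/2]
    r=least_squares(res,np.r_[q0,np.zeros(4)],diff_step=1e-4,x_scale=np.r_[5,5,5,.1,.1,.1,.1,.1,1,1,1,1])
    if verbose: print(r.cost,np.round(r.x,3)); print(np.round(r.fun[:40].reshape(2,4,5),1))
    return r.x
E
python3 - <<'E'
from h import *
P=[viewer.read_camera(n) for n in("top","scene")]
q=fit(P,np.array([580,87,102,-.28,-.3,.0,.0,-.3]))
print(np.round(knobs(q),1), np.round(np.degrees(q[3:8]),1), np.degrees(q[4:8]-q[3]))
for n,p in zip("ts",P):
    im=p["color"][:,:,::-1].copy()
    im=cv2.resize(im,None,fx=4,fy=4,interpolation=cv2.INTER_CUBIC)
    for k,g in enumerate(knobs(q)):
        h=cv2.convexHull(proj(p,B@Rn.from_euler("z",q[4+k]).as_matrix().T+g).astype(np.float32))
        cv2.polylines(im,[np.int32(h*4+2)],True,(0,255,0),1)
    c=proj(p,knobs(q)).mean(0)*4; x,y=np.int32(c); cv2.imwrite(f"pics/fit_{n}.png",im[y-250:y+250,x-300:x+300])
np.save("q.npy",q)
E
```

```text
27.481263692373766 [ 5.68883e+02  8.43090e+01  1.02190e+02 -3.42000e-01 -4.83000e-01
  6.29700e+00  1.26260e+01 -4.17000e-01 -4.22000e-01 -6.10000e-01
 -2.57000e-01 -5.92000e-01]
[[[ 0.   0.4  0.4 -0.3  1.9]
  [ 0.2  0.1  0.4 -0.3  1.7]
  [ 0.2 -0.6  0.4  0.2  1.9]
  [-0.3  0.4  0.3 -0.5  2.1]]

 [[ 0.4 -1.1  3.  -1.4  2.5]
  [-0.6  1.5  1.  -0.8  1.9]
  [ 0.   0.3  0.8 -0.6  1.9]
  [ 0.3 -0.4  2.  -0.6  1.5]]]
[[632.8 114.6 102.2]
 [538.6 148.2 102.2]
 [505.   54.  102.2]
 [599.2  20.4 102.2]] [-19.6 -27.7 360.8 723.4 -23.9] [ -8.04742684 380.42190608 743.0187808   -4.25364121]
```

View pics/fit_t.png

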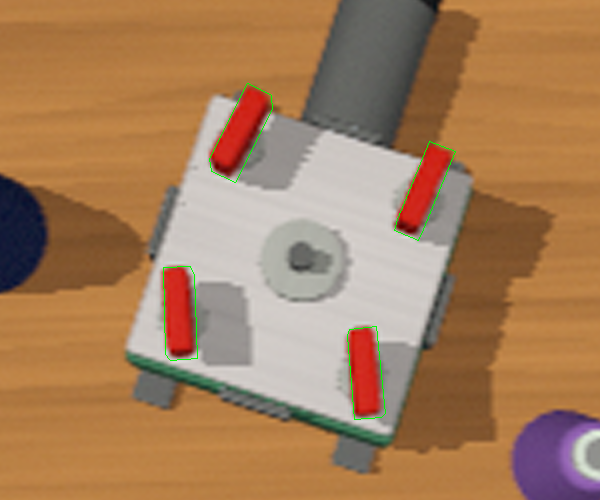

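View pics/fit_s.png

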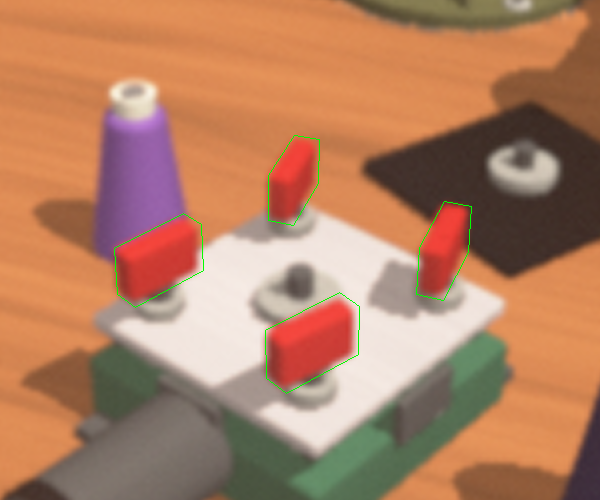

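Call:
arm_command:
  steps:
    - {"dx": 0.96,"dy": 0.43,"gripper": 34}
    - {"dx": 0.96,"dy": 0.43}
    - {"dx": 0.96,"dy": 0.43}
    - {"dx": 0.96,"dy": 0.43}
    - {"dx": 0.96,"dy": 0.43}
    - {"dx": 0.96,"dy": 0.43}
    - {"dx": 0.96,"dy": 0.43}
    - {"dx": 0.96,"dy": 0.43}
    - {"dx": 0.96,"dy": 0.43}
    - {"dx": 0.96,"dy": 0.43}
    - {"dx": 0.96,"dy": 0.43}

```text
invalid input at $.steps[0]: expected keys dx, dy, dz, rx, ry, rz, gripper
```

```bash
cat >> h.py <<'E'
K=np.array([[632.8,114.6],[538.6,148.2],[505.,54.],[599.2,20.4]])
def st():
    s=robot.state(); R=Rn.from_rotvec(s["orientation"]).as_matrix()
    return s,R,np.degrees(np.arctan2(R[1,0],R[0,0]))
def show():
    s,R,psi=st()
    print("t%.2f"%s["clock"],np.round(s["ee_pos"],1),"psi %.2f"%psi,"tilt",np.round(R[:2,2],3),"F",np.round(s["force"],1),"M",np.round(s["moment"],3),"tau6 %.3f"%s["tau"][5],"w %.1f g %.1f"%(s["width"]*85.4,s["grip_force"]))
def to(x,y,z,a=None):
    s,R,psi=st(); d=R.T@(np.array([x,y,z])-s["ee_pos"])/25
    print("units",np.round(d,2),"rz",None if a is None else round((psi-a)/6,2))
E
python3 -c "
from h import *
show(); to(*K[0],140,-27.7)"
```

```text
t0.90 [246.2 547.2 245.3] psi -24.23 tilt [ 0. -0.] F [-0.1 -0.4  0.2] M [-0.011 -0.017  0.011] tau6 0.000 w 85.6 g 0.0
units [21.2   9.43  4.21] rz 0.58
```

Call:
arm_command:
  steps:
    - {"dx": 0.96,"dy": 0.43,"dz": 0,"rx": 0,"ry": 0,"rz": 0,"gripper": 34}
    - {"dx": 0.96,"dy": 0.43,"dz": 0,"rx": 0,"ry": 0,"rz": 0,"gripper": 34}
    - {"dx": 0.96,"dy": 0.43,"dz": 0,"rx": 0,"ry": 0,"rz": 0,"gripper": 34}
    - {"dx": 0.96,"dy": 0.43,"dz": 0,"rx": 0,"ry": 0,"rz": 0,"gripper": 34}
    - {"dx": 0.96,"dy": 0.43,"dz": 0,"rx": 0,"ry": 0,"rz": 0,"gripper": 34}
    - {"dx": 0.96,"dy": 0.43,"dz": 0,"rx": 0,"ry": 0,"rz": 0,"gripper": 34}
    - {"dx": 0.96,"dy": 0.43,"dz": 0,"rx": 0,"ry": 0,"rz": 0,"gripper": 34}
    - {"dx": 0.96,"dy": 0.43,"dz": 0,"rx": 0,"ry": 0,"rz": 0,"gripper": 34}
    - {"dx": 0.96,"dy": 0.43,"dz": 0,"rx": 0,"ry": 0,"rz": 0,"gripper": 34}
    - {"dx": 0.96,"dy": 0.43,"dz": 0,"rx": 0,"ry": 0,"rz": 0,"gripper": 34}
    - {"dx": 0.96,"dy": 0.43,"dz": 0,"rx": 0,"ry": 0,"rz": 0,"gripper": 34}

```text
clock: 1.82
ee_pos: [439.1, 329.9, 245.5]
orientation: [-3.071, 0.659, -0.0]
force: [1.0, 0.6, -0.3]
width: 0.395
grip_force: 0.0
```

Call:
arm_command:
  steps:
    - {"dx": 0.96,"dy": 0.43,"dz": 0,"rx": 0,"ry": 0,"rz": 0,"gripper": 34}
    - {"dx": 0.96,"dy": 0.43,"dz": 0,"rx": 0,"ry": 0,"rz": 0,"gripper": 34}
    - {"dx": 0.96,"dy": 0.43,"dz": 0,"rx": 0,"ry": 0,"rz": 0,"gripper": 34}
    - {"dx": 0.96,"dy": 0.43,"dz": 0,"rx": 0,"ry": 0,"rz": 0,"gripper": 34}
    - {"dx": 0.96,"dy": 0.43,"dz": 0,"rx": 0,"ry": 0,"rz": 0.58,"gripper": 34}
    - {"dx": 0.96,"dy": 0.43,"dz": 0,"rx": 0,"ry": 0,"rz": 0,"gripper": 34}
    - {"dx": 0.96,"dy": 0.43,"dz": 0.5,"rx": 0,"ry": 0,"rz": 0,"gripper": 34}
    - {"dx": 0.96,"dy": 0.43,"dz": 0.7,"rx": 0,"ry": 0,"rz": 0,"gripper": 34}
    - {"dx": 0.96,"dy": 0.43,"dz": 0.8,"rx": 0,"ry": 0,"rz": 0,"gripper": 34}
    - {"dx": 0.96,"dy": 0.43,"dz": 0.8,"rx": 0,"ry": 0,"rz": 0,"gripper": 34}
    - {"dx": 0.96,"dy": 0.43,"dz": 0.8,"rx": 0,"ry": 0,"rz": 0,"gripper": 34}
    - {"dx": 0,"dy": 0,"dz": 0.5,"rx": 0,"ry": 0,"rz": 0,"gripper": 34}

```text
clock: 2.82
ee_pos: [624.1, 105.1, 139.6]
orientation: [3.046, -0.757, -0.004]
force: [-1.4, 0.8, -1.1]
width: 0.398
grip_force: 0.0
```

```bash
python3 -c "
from h import *
show(); to(*K[0],97,-27.7)"
```

```text
t2.82 [624.1 105.1 139.6] psi -27.91 tilt [-0.003 -0.002] F [-1.4  0.8 -1.1] M [ 0.069  0.04  -0.043] tau6 0.545 w 34.0 g 0.0
units [ 0.13 -0.5   1.7 ] rz -0.04
```

Call:
arm_command:
  steps:
    - {"dx": 0.13,"dy": -0.5,"dz": 0,"rx": 0,"ry": 0,"rz": 0,"gripper": 34}
    - {"dx": 0,"dy": 0,"dz": 0.4,"rx": 0,"ry": 0,"rz": 0,"gripper": 34}
    - {"dx": 0,"dy": 0,"dz": 0.65,"rx": 0,"ry": 0,"rz": 0,"gripper": 34}
    - {"dx": 0,"dy": 0,"dz": 0.65,"rx": 0,"ry": 0,"rz": 0,"gripper": 34}
    - {"dx": 0,"dy": 0,"dz": 0,"rx": 0,"ry": 0,"rz": 0,"gripper": 26}
    - {"dx": 0,"dy": 0,"dz": 0,"rx": 0,"ry": 0,"rz": 0,"gripper": 26}

```text
clock: 3.32
ee_pos: [631.4, 118.2, 99.6]
orientation: [3.049, -0.751, -0.002]
force: [0.0, -0.2, 0.9]
width: 0.303
grip_force: 0.0
```

```bash
python3 -c "
from h import *
show(); to(*K[0],97,-27.7)
P=[viewer.read_camera(n) for n in('top','scene')]
a=cv2.resize(P[0]['color'][120:250,250:400],None,fx=4,fy=4); b=cv2.resize(P[1]['color'][120:270,260:400],None,fx=4,fy=4)
h=min(len(a),len(b),520); cv2.imwrite('pics/g1.png',cv2.resize(np.hstack([a[:h],b[:h]]),(800,int(800*h/(a.shape[1]+b.shape[1]))))[:,:,::-1])"
```

```text
t3.32 [631.4 118.2  99.6] psi -27.68 tilt [-0.001 -0.001] F [ 0.  -0.2  0.9] M [ 0.003 -0.008  0.023] tau6 -0.000 w 25.9 g 0.0
units [0.12 0.1  0.11] rz 0.0
```

View pics/g1.png

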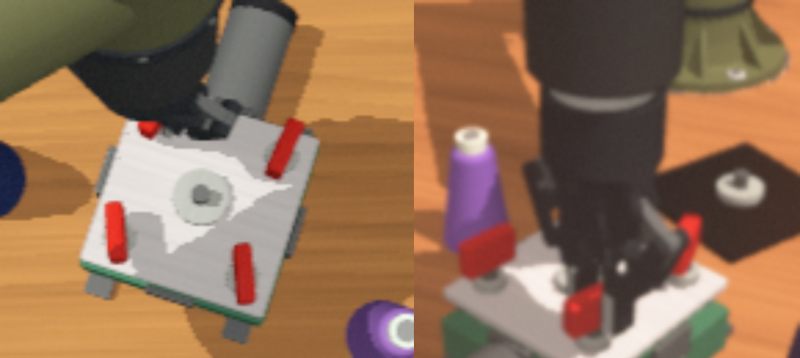

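Call:
arm_command:
  steps:
    - {"dx": 0.12,"dy": 0.1,"dz": 0.1,"rx": 0,"ry": 0,"rz": 0,"gripper": 18}
    - {"dx": 0,"dy": 0,"dz": 0,"rx": 0,"ry": 0,"rz": 0,"gripper": 8}
    - {"dx": 0,"dy": 0,"dz": 0,"rx": 0,"ry": 0,"rz": 0,"gripper": 8}
    - {"dx": 0,"dy": 0,"dz": 0,"rx": 0,"ry": 0,"rz": 0,"gripper": 8}
    - {"dx": 0,"dy": 0,"dz": 0,"rx": 0,"ry": 0,"rz": 0,"gripper": 8}

```text
clock: 3.83
ee_pos: [634.2, 114.2, 99.4]
orientation: [-3.05, 0.754, -0.003]
force: [-1.2, -2.4, 6.6]
width: 0.16
grip_force: 58.6
```

```bash
python3 -c "
from h import *
show(); to(*K[0],97,-27.7)"
```

```text
t3.83 [634.2 114.2  99.4] psi -27.76 tilt [ 0.002 -0.   ] F [-1.2 -2.4  6.6] M [-0.609  0.231 -0.854] tau6 0.795 w 13.7 g 58.6
units [-0.06  0.01  0.1 ] rz -0.01
```

Call:
arm_command:
  steps:
    - {"dx": 0,"dy": 0,"dz": 0,"rx": 0,"ry": 0,"rz": 1,"gripper": 8}
    - {"dx": 0,"dy": 0,"dz": 0,"rx": 0,"ry": 0,"rz": 1,"gripper": 8}
    - {"dx": 0,"dy": 0,"dz": 0,"rx": 0,"ry": 0,"rz": 1,"gripper": 8}
    - {"dx": 0,"dy": 0,"dz": 0,"rx": 0,"ry": 0,"rz": 0.5,"gripper": 8}

```text
clock: 4.17
ee_pos: [634.3, 114.0, 99.4]
orientation: [2.86, -1.301, 0.004]
force: [0.7, -4.0, 6.4]
width: 0.156
grip_force: 59.0
```

```bash
python3 -c "
from h import *
show()"
```

```text
t4.17 [634.3 114.   99.4] psi -48.92 tilt [ 0.002 -0.001] F [ 0.7 -4.   6.4] M [-1.106 -0.099  0.487] tau6 -0.363 w 13.3 g 59.0
```

Call:
arm_command:
  steps:
    - {"dx": 0,"dy": 0,"dz": 0,"rx": 0,"ry": 0,"rz": 0.6,"gripper": 8}
    - {"dx": 0,"dy": 0,"dz": 0,"rx": 0,"ry": 0,"rz": 0.6,"gripper": 8}
    - {"dx": 0,"dy": 0,"dz": 0,"rx": 0,"ry": 0,"rz": 0.6,"gripper": 8}

```text
clock: 4.42
ee_pos: [634.2, 114.0, 99.4]
orientation: [2.726, -1.561, 0.004]
force: [-0.7, -3.7, 4.2]
width: 0.15
grip_force: 59.1
```

```bash
python3 -c "
from h import *
show()"
```

```text
t4.42 [634.2 114.   99.4] psi -59.59 tilt [ 0.002 -0.001] F [-0.7 -3.7  4.2] M [-1.186  0.069  0.523] tau6 0.487 w 12.8 g 59.1
```

Call:
arm_command:
  steps:
    - {"dx": 0,"dy": 0,"dz": 0,"rx": 0,"ry": 0,"rz": 0.6,"gripper": 8}

```text
clock: 4.5
ee_pos: [634.2, 113.9, 99.4]
orientation: [-2.676, 1.646, -0.004]
force: [0.3, -2.5, 5.8]
width: 0.15
grip_force: 59.2
```

```bash
python3 -c "
from h import *
show()"
```

```text
t4.50 [634.2 113.9  99.4] psi -63.20 tilt [ 0.002 -0.001] F [ 0.3 -2.5  5.8] M [-1.182  0.071  0.535] tau6 0.480 w 12.8 g 59.2
```

Call:
arm_command:
  steps:
    - {"dx": 0,"dy": 0,"dz": 0,"rx": 0,"ry": 0,"rz": 0,"gripper": 8}

```text
clock: 4.58
ee_pos: [634.2, 113.9, 99.4]
orientation: [-2.675, 1.647, -0.004]
force: [-1.2, -3.2, 5.1]
width: 0.153
grip_force: 59.2
```

```bash
python3 -c "
from h import *
show();show()"
```

```text
t4.58 [634.2 113.9  99.4] psi -63.23 tilt [ 0.002 -0.001] F [-1.2 -3.2  5.1] M [-1.138  0.086  0.077] tau6 -0.946 w 13.1 g 59.2
t4.58 [634.2 113.9  99.4] psi -63.23 tilt [ 0.002 -0.001] F [-1.2 -3.2  5.1] M [-1.138  0.086  0.077] tau6 -0.946 w 13.1 g 59.2
```

Call:
arm_command:
  steps:
    - {"dx": 0,"dy": 0,"dz": 0,"rx": 0,"ry": 0,"rz": 0,"gripper": 34}
    - {"dx": 0,"dy": 0,"dz": 0,"rx": 0,"ry": 0,"rz": 0,"gripper": 34}
    - {"dx": 0,"dy": 0,"dz": -0.8,"rx": 0,"ry": 0,"rz": 0,"gripper": 34}
    - {"dx": 0,"dy": 0,"dz": -0.9,"rx": 0,"ry": 0,"rz": 0,"gripper": 34}

```text
clock: 4.92
ee_pos: [632.1, 114.6, 137.8]
orientation: [2.674, -1.641, -0.006]
force: [0.8, 0.3, 1.3]
width: 0.398
grip_force: 0.0
```

```bash
python3 -c "
from h import *
show(); to(*K[2],140,3.4)"
```

```text
t4.92 [632.1 114.6 137.8] psi -63.07 tilt [-0.005 -0.001] F [0.8 0.3 1.3] M [-0.019 -0.056  0.005] tau6 0.000 w 34.0 g 0.0
units [-0.14  5.63 -0.06] rz -11.08
```

Call:
arm_command:
  steps:
    - {"dx": -0.03,"dy": 0.94,"dz": 0,"rx": 0,"ry": 0,"rz": 0,"gripper": 34}
    - {"dx": -0.03,"dy": 0.94,"dz": 0,"rx": 0,"ry": 0,"rz": 0,"gripper": 34}
    - {"dx": -0.02,"dy": 0.94,"dz": 0,"rx": 0,"ry": 0,"rz": 0,"gripper": 34}
    - {"dx": -0.02,"dy": 0.94,"dz": 0,"rx": 0,"ry": 0,"rz": 0,"gripper": 34}
    - {"dx": -0.02,"dy": 0.94,"dz": 0,"rx": 0,"ry": 0,"rz": 0,"gripper": 34}
    - {"dx": -0.02,"dy": 0.93,"dz": 0,"rx": 0,"ry": 0,"rz": 0,"gripper": 34}
    - {"dx": 0,"dy": 0,"dz": 0,"rx": 0,"ry": 0,"rz": -1,"gripper": 34}
    - {"dx": 0,"dy": 0,"dz": 0,"rx": 0,"ry": 0,"rz": -1,"gripper": 34}
    - {"dx": 0,"dy": 0,"dz": 0,"rx": 0,"ry": 0,"rz": -1,"gripper": 34}
    - {"dx": 0,"dy": 0,"dz": 0,"rx": 0,"ry": 0,"rz": -1,"gripper": 34}
    - {"dx": 0,"dy": 0,"dz": 0,"rx": 0,"ry": 0,"rz": -1,"gripper": 34}
    - {"dx": 0,"dy": 0,"dz": 0,"rx": 0,"ry": 0,"rz": -1,"gripper": 34}

```text
clock: 5.92
ee_pos: [506.1, 54.4, 139.8]
orientation: [-3.056, 0.727, 0.001]
force: [-0.1, -0.0, 0.4]
width: 0.397
grip_force: 0.0
```

Call:
arm_command:
  steps:
    - {"dx": 0,"dy": 0,"dz": 0,"rx": 0,"ry": 0,"rz": -1,"gripper": 34}
    - {"dx": 0,"dy": 0,"dz": 0,"rx": 0,"ry": 0,"rz": -1,"gripper": 34}
    - {"dx": 0,"dy": 0,"dz": 0,"rx": 0,"ry": 0,"rz": -1,"gripper": 34}
    - {"dx": 0,"dy": 0,"dz": 0,"rx": 0,"ry": 0,"rz": -1,"gripper": 34}
    - {"dx": 0,"dy": 0,"dz": 0,"rx": 0,"ry": 0,"rz": -1,"gripper": 34}

```text
clock: 6.33
ee_pos: [506.1, 54.4, 139.8]
orientation: [-3.14, -0.089, 0.001]
force: [0.4, 0.5, -0.6]
width: 0.401
grip_force: 0.0
```

```bash
python3 -c "
from h import *
show(); to(*K[2],97,3.4)"
```

```text
t6.33 [506.1  54.4 139.8] psi 3.24 tilt [-0.001  0.   ] F [ 0.4  0.5 -0.6] M [ 0.025  0.019 -0.035] tau6 -1.667 w 34.2 g 0.0
units [-0.04  0.01  1.71] rz -0.03
```

Call:
arm_command:
  steps:
    - {"dx": -0.04,"dy": 0,"dz": 0.5,"rx": 0,"ry": 0,"rz": 0,"gripper": 34}
    - {"dx": 0,"dy": 0,"dz": 0.7,"rx": 0,"ry": 0,"rz": 0,"gripper": 34}
    - {"dx": 0,"dy": 0,"dz": 0.5,"rx": 0,"ry": 0,"rz": 0,"gripper": 30}
    - {"dx": 0,"dy": 0,"dz": 0,"rx": 0,"ry": 0,"rz": 0,"gripper": 20}
    - {"dx": 0,"dy": 0,"dz": 0,"rx": 0,"ry": 0,"rz": 0,"gripper": 8}
    - {"dx": 0,"dy": 0,"dz": 0,"rx": 0,"ry": 0,"rz": 0,"gripper": 8}
    - {"dx": 0,"dy": 0,"dz": 0,"rx": 0,"ry": 0,"rz": 0,"gripper": 8}
    - {"dx": 0,"dy": 0,"dz": 0,"rx": 0,"ry": 0,"rz": 0,"gripper": 8}

```text
clock: 7.0
ee_pos: [504.1, 53.8, 95.8]
orientation: [3.14, 0.078, -0.006]
force: [0.7, -1.0, -15.8]
width: 0.15
grip_force: 60.6
```

```bash
python3 -c "
from h import *
show(); to(*K[2],97,3.4)"
```

```text
t7.00 [504.1  53.8  95.8] psi 2.85 tilt [-0.004 -0.001] F [  0.7  -1.  -15.8] M [-0.641 -0.334  0.136] tau6 -0.159 w 12.8 g 60.6
units [ 0.04 -0.01 -0.05] rz -0.09
```

Call:
arm_command:
  steps:
    - {"dx": 0,"dy": 0,"dz": -0.03,"rx": 0,"ry": 0,"rz": 1,"gripper": 8}
    - {"dx": 0,"dy": 0,"dz": 0,"rx": 0,"ry": 0,"rz": 1,"gripper": 8}
    - {"dx": 0,"dy": 0,"dz": 0,"rx": 0,"ry": 0,"rz": 1,"gripper": 8}
    - {"dx": 0,"dy": 0,"dz": 0,"rx": 0,"ry": 0,"rz": 0.5,"gripper": 8}
    - {"dx": 0,"dy": 0,"dz": 0,"rx": 0,"ry": 0,"rz": 0.6,"gripper": 8}
    - {"dx": 0,"dy": 0,"dz": 0,"rx": 0,"ry": 0,"rz": 0.6,"gripper": 8}
    - {"dx": 0,"dy": 0,"dz": 0,"rx": 0,"ry": 0,"rz": 0.6,"gripper": 8}
    - {"dx": 0,"dy": 0,"dz": 0,"rx": 0,"ry": 0,"rz": 0.6,"gripper": 8}

```text
clock: 7.67
ee_pos: [504.4, 54.9, 95.8]
orientation: [-3.014, 0.883, 0.005]
force: [3.7, 2.9, -20.8]
width: 0.154
grip_force: 60.2
```

```bash
python3 -c "
from h import *
show()"
```

```text
t7.67 [504.4  54.9  95.8] psi -32.66 tilt [-0.003  0.001] F [  3.7   2.9 -20.8] M [ 0.706 -1.345  0.54 ] tau6 0.451 w 13.1 g 60.2
```

Call:
arm_command:
  steps:
    - {"dx": 0,"dy": 0,"dz": 0,"rx": 0,"ry": 0,"rz": 0,"gripper": 34}
    - {"dx": 0,"dy": 0,"dz": 0,"rx": 0,"ry": 0,"rz": 0,"gripper": 34}
    - {"dx": 0,"dy": 0,"dz": -0.8,"rx": 0,"ry": 0,"rz": 0,"gripper": 34}
    - {"dx": 0,"dy": 0,"dz": -0.9,"rx": 0,"ry": 0,"rz": 0,"gripper": 34}

```text
clock: 8.0
ee_pos: [505.8, 53.7, 143.2]
orientation: [3.017, -0.876, 0.003]
force: [0.6, 0.3, 1.0]
width: 0.395
grip_force: 0.0
```

```bash
python3 -c "
from h import *
show(); to(*K[1],140,0.8)"
```

```text
t8.00 [505.8  53.7 143.2] psi -32.40 tilt [ 0.002 -0.001] F [0.6 0.3 1. ] M [ 0.058 -0.027  0.062] tau6 -0.001 w 33.8 g 0.0
units [-0.92 -3.89  0.13] rz -5.53
```

Call:
arm_command:
  steps:
    - {"dx": -0.23,"dy": -0.97,"dz": 0.03,"rx": 0,"ry": 0,"rz": 0,"gripper": 34}
    - {"dx": -0.23,"dy": -0.97,"dz": 0.03,"rx": 0,"ry": 0,"rz": 0,"gripper": 34}
    - {"dx": -0.23,"dy": -0.97,"dz": 0.03,"rx": 0,"ry": 0,"rz": 0,"gripper": 34}
    - {"dx": -0.23,"dy": -0.97,"dz": 0.03,"rx": 0,"ry": 0,"rz": 0,"gripper": 34}
    - {"dx": 0,"dy": 0,"dz": 0,"rx": 0,"ry": 0,"rz": -0.92,"gripper": 34}
    - {"dx": 0,"dy": 0,"dz": 0,"rx": 0,"ry": 0,"rz": -0.92,"gripper": 34}
    - {"dx": 0,"dy": 0,"dz": 0,"rx": 0,"ry": 0,"rz": -0.92,"gripper": 34}
    - {"dx": 0,"dy": 0,"dz": 0,"rx": 0,"ry": 0,"rz": -0.92,"gripper": 34}
    - {"dx": 0,"dy": 0,"dz": 0,"rx": 0,"ry": 0,"rz": -0.92,"gripper": 34}
    - {"dx": 0,"dy": 0,"dz": 0,"rx": 0,"ry": 0,"rz": -0.92,"gripper": 34}

```text
clock: 8.83
ee_pos: [539.6, 148.4, 141.5]
orientation: [-3.14, -0.027, -0.008]
force: [-0.4, -1.2, 0.1]
width: 0.4
grip_force: 0.0
```

```bash
python3 -c "
from h import *
show(); to(*K[1],97,0.8)"
```

```text
t8.83 [539.6 148.4 141.5] psi 1.00 tilt [0.005 0.001] F [-0.4 -1.2  0.1] M [ 0.023  0.014 -0.015] tau6 -1.534 w 34.2 g 0.0
units [-0.05  0.01  1.78] rz 0.03
```

Descend, grip, check, turn about 35°.

Call:
arm_command:
  steps:
    - {"dx": -0.04,"dy": 0,"dz": 0.5,"rx": 0,"ry": 0,"rz": 0,"gripper": 34}
    - {"dx": 0,"dy": 0,"dz": 0.7,"rx": 0,"ry": 0,"rz": 0,"gripper": 34}
    - {"dx": 0,"dy": 0,"dz": 0.55,"rx": 0,"ry": 0,"rz": 0,"gripper": 30}
    - {"dx": 0,"dy": 0,"dz": 0,"rx": 0,"ry": 0,"rz": 0,"gripper": 20}
    - {"dx": 0,"dy": 0,"dz": 0,"rx": 0,"ry": 0,"rz": 0,"gripper": 8}
    - {"dx": 0,"dy": 0,"dz": 0,"rx": 0,"ry": 0,"rz": 0,"gripper": 8}
    - {"dx": 0,"dy": 0,"dz": 0,"rx": 0,"ry": 0,"rz": 0,"gripper": 8}
    - {"dx": 0,"dy": 0,"dz": 0,"rx": 0,"ry": 0,"rz": 0,"gripper": 8}

```text
clock: 9.5
ee_pos: [536.8, 147.9, 94.0]
orientation: [3.141, 0.017, -0.001]
force: [1.5, -0.5, -8.6]
width: 0.158
grip_force: 59.4
```

```bash
python3 -c "
from h import *
show(); to(*K[1],97,0.8)"
```

```text
t9.50 [536.8 147.9  94. ] psi 0.61 tilt [-0.001 -0.001] F [ 1.5 -0.5 -8.6] M [-0.606 -0.262  0.439] tau6 -0.438 w 13.5 g 59.4
units [ 0.07 -0.01 -0.12] rz -0.03
```

Call:
arm_command:
  steps:
    - {"dx": 0,"dy": 0,"dz": 0,"rx": 0,"ry": 0,"rz": 1,"gripper": 8}
    - {"dx": 0,"dy": 0,"dz": 0,"rx": 0,"ry": 0,"rz": 1,"gripper": 8}
    - {"dx": 0,"dy": 0,"dz": 0,"rx": 0,"ry": 0,"rz": 1,"gripper": 8}
    - {"dx": 0,"dy": 0,"dz": 0,"rx": 0,"ry": 0,"rz": 0.5,"gripper": 8}
    - {"dx": 0,"dy": 0,"dz": 0,"rx": 0,"ry": 0,"rz": 0.6,"gripper": 8}
    - {"dx": 0,"dy": 0,"dz": 0,"rx": 0,"ry": 0,"rz": 0.6,"gripper": 8}
    - {"dx": 0,"dy": 0,"dz": 0,"rx": 0,"ry": 0,"rz": 0.6,"gripper": 8}
    - {"dx": 0,"dy": 0,"dz": 0,"rx": 0,"ry": 0,"rz": 0.6,"gripper": 8}

```text
clock: 10.17
ee_pos: [537.3, 149.6, 94.0]
orientation: [-2.994, 0.942, -0.0]
force: [2.7, 4.3, -9.9]
width: 0.154
grip_force: 60.1
```

```bash
python3 -c "
from h import *
show()"
```

```text
t10.17 [537.3 149.6  94. ] psi -34.92 tilt [0.001 0.002] F [ 2.7  4.3 -9.9] M [ 1.344 -0.955  0.538] tau6 0.461 w 13.2 g 60.1
```

Call:
arm_command:
  steps:
    - {"dx": 0,"dy": 0,"dz": 0,"rx": 0,"ry": 0,"rz": 0,"gripper": 34}
    - {"dx": 0,"dy": 0,"dz": 0,"rx": 0,"ry": 0,"rz": 0,"gripper": 34}
    - {"dx": 0,"dy": 0,"dz": -0.8,"rx": 0,"ry": 0,"rz": 0,"gripper": 34}
    - {"dx": 0,"dy": 0,"dz": -0.9,"rx": 0,"ry": 0,"rz": 0,"gripper": 34}

```text
clock: 10.5
ee_pos: [536.9, 147.7, 137.4]
orientation: [2.997, -0.937, -0.0]
force: [0.9, 0.7, 0.3]
width: 0.397
grip_force: 0.0
```

```bash
python3 -c "
from h import *
show(); to(*K[3],140,-23.9)"
```

```text
t10.50 [536.9 147.7 137.4] psi -34.72 tilt [-0.001 -0.001] F [0.9 0.7 0.3] M [ 0.053 -0.046 -0.027] tau6 -0.001 w 33.9 g 0.0
units [ 4.95  2.77 -0.1 ] rz -1.8
```

Call:
arm_command:
  steps:
    - {"dx": 0.99,"dy": 0.55,"dz": -0.02,"rx": 0,"ry": 0,"rz": 0,"gripper": 34}
    - {"dx": 0.99,"dy": 0.55,"dz": -0.02,"rx": 0,"ry": 0,"rz": 0,"gripper": 34}
    - {"dx": 0.99,"dy": 0.55,"dz": -0.02,"rx": 0,"ry": 0,"rz": 0,"gripper": 34}
    - {"dx": 0.99,"dy": 0.55,"dz": -0.02,"rx": 0,"ry": 0,"rz": 0,"gripper": 34}
    - {"dx": 0.99,"dy": 0.55,"dz": -0.02,"rx": 0,"ry": 0,"rz": 0,"gripper": 34}
    - {"dx": 0,"dy": 0,"dz": 0,"rx": 0,"ry": 0,"rz": -0.9,"gripper": 34}
    - {"dx": 0,"dy": 0,"dz": 0,"rx": 0,"ry": 0,"rz": -0.9,"gripper": 34}
    - {"dx": 0,"dy": 0,"dz": 0,"rx": 0,"ry": 0,"rz": 0,"gripper": 34}

```text
clock: 11.17
ee_pos: [600.3, 20.3, 141.0]
orientation: [-3.074, 0.648, -0.004]
force: [-0.0, 0.5, -0.1]
width: 0.395
grip_force: 0.0
```

```bash
python3 -c "
from h import *
show(); to(*K[3],97,-23.9)"
```

```text
t11.17 [600.3  20.3 141. ] psi -23.81 tilt [ 0.002 -0.   ] F [-0.   0.5 -0.1] M [0.054 0.003 0.074] tau6 1.315 w 33.8 g 0.0
units [-0.05  0.02  1.76] rz 0.02
```

Call:
arm_command:
  steps:
    - {"dx": 0,"dy": 0,"dz": 0.5,"rx": 0,"ry": 0,"rz": 0,"gripper": 34}
    - {"dx": 0,"dy": 0,"dz": 0.7,"rx": 0,"ry": 0,"rz": 0,"gripper": 34}
    - {"dx": 0,"dy": 0,"dz": 0.5,"rx": 0,"ry": 0,"rz": 0,"gripper": 30}
    - {"dx": 0,"dy": 0,"dz": 0,"rx": 0,"ry": 0,"rz": 0,"gripper": 20}
    - {"dx": 0,"dy": 0,"dz": 0,"rx": 0,"ry": 0,"rz": 0,"gripper": 8}
    - {"dx": 0,"dy": 0,"dz": 0,"rx": 0,"ry": 0,"rz": 0,"gripper": 8}
    - {"dx": 0,"dy": 0,"dz": 0,"rx": 0,"ry": 0,"rz": 0,"gripper": 8}
    - {"dx": 0,"dy": 0,"dz": 0,"rx": 0,"ry": 0,"rz": 0,"gripper": 8}

```text
clock: 11.83
ee_pos: [598.3, 21.1, 95.0]
orientation: [3.072, -0.655, -0.006]
force: [-1.2, -0.1, -14.6]
width: 0.157
grip_force: 58.8
```

```bash
python3 -c "
from h import *
show(); to(*K[3],97,-23.9)"
```

```text
t11.83 [598.3  21.1  95. ] psi -24.06 tilt [-0.004  0.   ] F [ -1.2  -0.1 -14.6] M [-0.179  0.112 -0.768] tau6 0.749 w 13.4 g 58.8
units [ 0.04  0.01 -0.08] rz -0.03
```

Call:
arm_command:
  steps:
    - {"dx": 0,"dy": 0,"dz": 0,"rx": 0,"ry": 0,"rz": 1,"gripper": 8}
    - {"dx": 0,"dy": 0,"dz": 0,"rx": 0,"ry": 0,"rz": 1,"gripper": 8}
    - {"dx": 0,"dy": 0,"dz": 0,"rx": 0,"ry": 0,"rz": 1,"gripper": 8}
    - {"dx": 0,"dy": 0,"dz": 0,"rx": 0,"ry": 0,"rz": 0.5,"gripper": 8}
    - {"dx": 0,"dy": 0,"dz": 0,"rx": 0,"ry": 0,"rz": 0.6,"gripper": 8}
    - {"dx": 0,"dy": 0,"dz": 0,"rx": 0,"ry": 0,"rz": 0.6,"gripper": 8}
    - {"dx": 0,"dy": 0,"dz": 0,"rx": 0,"ry": 0,"rz": 0.6,"gripper": 8}
    - {"dx": 0,"dy": 0,"dz": 0,"rx": 0,"ry": 0,"rz": 0.6,"gripper": 8}

```text
clock: 12.5
ee_pos: [599.1, 22.0, 95.0]
orientation: [-2.728, 1.558, 0.003]
force: [3.0, 1.8, -16.5]
width: 0.153
grip_force: 58.4
```

```bash
python3 -c "
from h import *
show()"
```

```text
t12.50 [599.1  22.   95. ] psi -59.46 tilt [-0.002  0.001] F [  3.    1.8 -16.5] M [ 0.469 -1.139  0.555] tau6 0.453 w 13.1 g 58.4
```

Call:
arm_command:
  steps:
    - {"dx": 0,"dy": 0,"dz": 0,"rx": 0,"ry": 0,"rz": 0,"gripper": 34}
    - {"dx": 0,"dy": 0,"dz": 0,"rx": 0,"ry": 0,"rz": 0,"gripper": 34}
    - {"dx": 0,"dy": 0,"dz": -0.8,"rx": 0,"ry": 0,"rz": 0,"gripper": 34}
    - {"dx": 0,"dy": 0,"dz": -0.9,"rx": 0,"ry": 0,"rz": 0,"gripper": 34}

```text
clock: 12.83
ee_pos: [599.7, 20.8, 140.9]
orientation: [2.731, -1.552, 0.002]
force: [-0.5, 0.7, 1.0]
width: 0.397
grip_force: 0.0
```

```bash
python3 -c "
from h import *
show(); to(634,114,140,-63.2)"
```

```text
t12.83 [599.7  20.8 140.9] psi -59.24 tilt [ 0.001 -0.001] F [-0.5  0.7  1. ] M [-0.027 -0.077 -0.059] tau6 0.000 w 33.9 g 0.0
units [-2.5  -3.08  0.03] rz 0.66
```

Call:
arm_command:
  steps:
    - {"dx": -0.62,"dy": -0.77,"dz": 0,"rx": 0,"ry": 0,"rz": 0,"gripper": 34}
    - {"dx": -0.62,"dy": -0.77,"dz": 0,"rx": 0,"ry": 0,"rz": 0,"gripper": 34}
    - {"dx": -0.62,"dy": -0.77,"dz": 0,"rx": 0,"ry": 0,"rz": 0,"gripper": 34}
    - {"dx": -0.62,"dy": -0.77,"dz": 0,"rx": 0,"ry": 0,"rz": 0,"gripper": 34}
    - {"dx": 0,"dy": 0,"dz": 0,"rx": 0,"ry": 0,"rz": 0.66,"gripper": 34}
    - {"dx": 0,"dy": 0,"dz": 0,"rx": 0,"ry": 0,"rz": 0,"gripper": 34}

```text
clock: 13.33
ee_pos: [635.5, 114.9, 141.8]
orientation: [-2.673, 1.647, -0.005]
force: [0.0, -0.1, -0.2]
width: 0.399
grip_force: 0.0
```

```bash
python3 -c "
from h import *
show(); to(634,114,97,-63.2)"
```

```text
t13.33 [635.5 114.9 141.8] psi -63.27 tilt [0.004 0.   ] F [ 0.  -0.1 -0.2] M [-0.05  -0.029 -0.009] tau6 -0.869 w 34.0 g 0.0
units [0.   0.07 1.79] rz -0.01
```

Call:
arm_command:
  steps:
    - {"dx": 0,"dy": 0.06,"dz": 0.5,"rx": 0,"ry": 0,"rz": 0,"gripper": 34}
    - {"dx": 0,"dy": 0,"dz": 0.7,"rx": 0,"ry": 0,"rz": 0,"gripper": 34}
    - {"dx": 0,"dy": 0,"dz": 0.5,"rx": 0,"ry": 0,"rz": 0,"gripper": 30}
    - {"dx": 0,"dy": 0,"dz": 0,"rx": 0,"ry": 0,"rz": 0,"gripper": 20}
    - {"dx": 0,"dy": 0,"dz": 0,"rx": 0,"ry": 0,"rz": 0,"gripper": 8}
    - {"dx": 0,"dy": 0,"dz": 0,"rx": 0,"ry": 0,"rz": 0,"gripper": 8}
    - {"dx": 0,"dy": 0,"dz": 0,"rx": 0,"ry": 0,"rz": 0,"gripper": 8}
    - {"dx": 0,"dy": 0,"dz": 0,"rx": 0,"ry": 0,"rz": 0,"gripper": 8}

```text
clock: 14.0
ee_pos: [634.0, 113.6, 94.7]
orientation: [-2.672, 1.648, -0.001]
force: [12.4, 2.7, -14.7]
width: 0.152
grip_force: 61.8
```

```bash
python3 -c "
from h import *
show()"
```

```text
t14.00 [634.  113.6  94.7] psi -63.32 tilt [0.002 0.002] F [ 12.4   2.7 -14.7] M [ 0.914 -3.935 -0.151] tau6 0.129 w 12.9 g 61.8
```

Call:
arm_command:
  steps:
    - {"dx": 0,"dy": 0,"dz": 0,"rx": 0,"ry": 0,"rz": 1,"gripper": 8}
    - {"dx": 0,"dy": 0,"dz": 0,"rx": 0,"ry": 0,"rz": 1,"gripper": 8}
    - {"dx": 0,"dy": 0,"dz": 0,"rx": 0,"ry": 0,"rz": 0.7,"gripper": 8}
    - {"dx": 0,"dy": 0,"dz": 0,"rx": 0,"ry": 0,"rz": 0.3,"gripper": 8}
    - {"dx": 0,"dy": 0,"dz": 0,"rx": 0,"ry": 0,"rz": 0.3,"gripper": 8}

```text
clock: 14.42
ee_pos: [633.8, 113.7, 94.7]
orientation: [-2.348, 2.083, -0.0]
force: [11.1, 3.1, -13.7]
width: 0.152
grip_force: 62.1
```

```bash
python3 -c "
from h import *
show()"
```

```text
t14.42 [633.8 113.7  94.7] psi -83.15 tilt [0.002 0.002] F [ 11.1   3.1 -13.7] M [ 0.875 -3.595  0.549] tau6 -0.131 w 13.0 g 62.1
```

Call:
arm_command:
  steps:
    - {"dx": 0,"dy": 0,"dz": 0,"rx": 0,"ry": 0,"rz": 0.3,"gripper": 8}

```text
clock: 14.5
ee_pos: [633.8, 113.7, 94.7]
orientation: [-2.316, 2.12, 0.0]
force: [11.2, 4.0, -14.4]
width: 0.15
grip_force: 62.1
```

```bash
python3 -c "
from h import *
show()"
```

```text
t14.50 [633.8 113.7  94.7] psi -84.94 tilt [0.001 0.002] F [ 11.2   4.  -14.4] M [ 0.905 -3.575  0.494] tau6 -0.047 w 12.8 g 62.1
```

Call:
arm_command:
  steps:
    - {"dx": 0,"dy": 0,"dz": 0,"rx": 0,"ry": 0,"rz": 0.3,"gripper": 8}

```text
clock: 14.58
ee_pos: [633.8, 113.7, 94.7]
orientation: [-2.282, 2.156, 0.0]
force: [9.7, 2.9, -13.7]
width: 0.159
grip_force: 62.1
```

```bash
python3 -c "
from h import *
show()"
```

```text
t14.58 [633.8 113.7  94.7] psi -86.74 tilt [0.001 0.002] F [  9.7   2.9 -13.7] M [ 0.937 -3.606  0.548] tau6 -0.042 w 13.5 g 62.1
```

Call:
arm_command:
  steps:
    - {"dx": 0,"dy": 0,"dz": 0,"rx": 0,"ry": 0,"rz": 0.3,"gripper": 8}

```text
clock: 14.67
ee_pos: [633.8, 113.7, 94.7]
orientation: [-2.248, 2.191, 0.0]
force: [11.5, 3.3, -14.6]
width: 0.159
grip_force: 62.1
```

```bash
python3 -c "
from h import *
show()"
```

```text
t14.67 [633.8 113.7  94.7] psi -88.54 tilt [0.001 0.002] F [ 11.5   3.3 -14.6] M [ 0.917 -3.585  0.556] tau6 -0.044 w 13.6 g 62.1
```

Call:
arm_command:
  steps:
    - {"dx": 0,"dy": 0,"dz": 0,"rx": 0,"ry": 0,"rz": 0.3,"gripper": 8}

```text
clock: 14.75
ee_pos: [633.8, 113.7, 94.7]
orientation: [-2.213, 2.226, 0.0]
force: [11.2, 2.4, -14.0]
width: 0.157
grip_force: 62.1
```

```bash
python3 -c "
from h import *
show()"
```

```text
t14.75 [633.8 113.7  94.7] psi -90.34 tilt [0.001 0.002] F [ 11.2   2.4 -14. ] M [ 0.962 -3.501  0.517] tau6 -0.046 w 13.4 g 62.1
```

Call:
arm_command:
  steps:
    - {"dx": 0,"dy": 0,"dz": 0,"rx": 0,"ry": 0,"rz": 0.3,"gripper": 8}

```text
clock: 14.83
ee_pos: [633.7, 113.7, 94.7]
orientation: [-2.178, 2.261, 0.0]
force: [11.1, 2.4, -14.5]
width: 0.156
grip_force: 62.1
```

```bash
python3 -c "
from h import *
show()"
```

```text
t14.83 [633.7 113.7  94.7] psi -92.14 tilt [0.001 0.002] F [ 11.1   2.4 -14.5] M [ 1.012 -3.503  0.488] tau6 -0.048 w 13.3 g 62.1
```

Call:
arm_command:
  steps:
    - {"dx": 0,"dy": 0,"dz": 0,"rx": 0,"ry": 0,"rz": 0.3,"gripper": 8}

```text
clock: 14.92
ee_pos: [633.7, 113.7, 94.7]
orientation: [-2.142, 2.295, 0.001]
force: [11.3, 2.5, -13.7]
width: 0.153
grip_force: 62.1
```

```bash
python3 -c "
from h import *
show()"
```

```text
t14.92 [633.7 113.7  94.7] psi -93.94 tilt [0.001 0.002] F [ 11.3   2.5 -13.7] M [ 0.961 -3.458  0.546] tau6 -0.050 w 13.0 g 62.1
```

Call:
arm_command:
  steps:
    - {"dx": 0,"dy": 0,"dz": 0,"rx": 0,"ry": 0,"rz": 0.3,"gripper": 8}

```text
clock: 15.0
ee_pos: [633.7, 113.7, 94.7]
orientation: [-2.106, 2.328, 0.001]
force: [11.2, 2.3, -12.8]
width: 0.153
grip_force: 62.1
```

```bash
python3 -c "
from h import *
show()"
```

```text
t15.00 [633.7 113.7  94.7] psi -95.74 tilt [0.001 0.002] F [ 11.2   2.3 -12.8] M [ 0.949 -3.404  0.552] tau6 -0.052 w 13.1 g 62.1
```

Call:
arm_command:
  steps:
    - {"dx": 0,"dy": 0,"dz": 0,"rx": 0,"ry": 0,"rz": 0.3,"gripper": 8}

```text
clock: 15.08
ee_pos: [633.7, 113.7, 94.7]
orientation: [-2.069, 2.361, 0.001]
force: [11.2, 2.6, -13.6]
width: 0.16
grip_force: 62.1
```

```bash
python3 -c "
from h import *
show()"
```

```text
t15.08 [633.7 113.7  94.7] psi -97.53 tilt [0.001 0.002] F [ 11.2   2.6 -13.6] M [ 0.96  -3.46   0.521] tau6 -0.054 w 13.7 g 62.1
```

Call:
arm_command:
  steps:
    - {"dx": 0,"dy": 0,"dz": 0,"rx": 0,"ry": 0,"rz": 0.3,"gripper": 8}

```text
clock: 15.17
ee_pos: [633.7, 113.7, 94.6]
orientation: [-2.032, 2.393, 0.001]
force: [10.6, 2.1, -13.9]
width: 0.154
grip_force: 62.1
```

```bash
python3 -c "
from h import *
show()"
```

```text
t15.17 [633.7 113.7  94.6] psi -99.33 tilt [0.001 0.002] F [ 10.6   2.1 -13.9] M [ 1.035 -3.435  0.59 ] tau6 -0.056 w 13.2 g 62.1
```

Call:
arm_command:
  steps:
    - {"dx": 0,"dy": 0,"dz": 0,"rx": 0,"ry": 0,"rz": 0.3,"gripper": 8}

```text
clock: 15.25
ee_pos: [633.7, 113.7, 94.7]
orientation: [-1.994, 2.425, 0.001]
force: [11.4, 2.2, -14.8]
width: 0.151
grip_force: 62.2
```

```bash
python3 -c "
from h import *
show()"
```

```text
t15.25 [633.7 113.7  94.7] psi -101.14 tilt [0.001 0.002] F [ 11.4   2.2 -14.8] M [ 0.98  -3.376  0.546] tau6 -0.059 w 12.9 g 62.2
```

Call:
arm_command:
  steps:
    - {"dx": 0,"dy": 0,"dz": 0,"rx": 0,"ry": 0,"rz": 0.3,"gripper": 8}

```text
clock: 15.33
ee_pos: [633.7, 113.7, 94.7]
orientation: [-1.956, 2.456, 0.001]
force: [11.1, 2.5, -14.4]
width: 0.152
grip_force: 62.2
```

```bash
python3 -c "
from h import *
show()"
```

```text
t15.33 [633.7 113.7  94.7] psi -102.94 tilt [0.001 0.002] F [ 11.1   2.5 -14.4] M [ 1.005 -3.336  0.601] tau6 -0.061 w 13.0 g 62.2
```

Call:
arm_command:
  steps:
    - {"dx": 0,"dy": 0,"dz": 0,"rx": 0,"ry": 0,"rz": 0.3,"gripper": 8}

```text
clock: 15.42
ee_pos: [633.6, 113.7, 94.7]
orientation: [-1.917, 2.486, 0.001]
force: [10.1, 3.3, -13.7]
width: 0.15
grip_force: 62.2
```

```bash
python3 -c "
from h import *
show()"
```

```text
t15.42 [633.6 113.7  94.7] psi -104.74 tilt [0.001 0.002] F [ 10.1   3.3 -13.7] M [ 1.053 -3.308  0.504] tau6 -0.063 w 12.8 g 62.2
```

Call:
arm_command:
  steps:
    - {"dx": 0,"dy": 0,"dz": 0,"rx": 0,"ry": 0,"rz": 0.3,"gripper": 8}

```text
clock: 15.5
ee_pos: [633.6, 113.7, 94.7]
orientation: [-1.878, 2.516, 0.001]
force: [10.2, 3.6, -14.4]
width: 0.152
grip_force: 62.2
```

```bash
python3 -c "
from h import *
show()"
```

```text
t15.50 [633.6 113.7  94.7] psi -106.53 tilt [0.001 0.002] F [ 10.2   3.6 -14.4] M [ 1.011 -3.349  0.535] tau6 -0.065 w 13.0 g 62.2
```

Call:
arm_command:
  steps:
    - {"dx": 0,"dy": 0,"dz": 0,"rx": 0,"ry": 0,"rz": 0.3,"gripper": 8}

```text
clock: 15.58
ee_pos: [633.6, 113.8, 94.7]
orientation: [-1.838, 2.545, 0.001]
force: [10.1, 3.3, -13.4]
width: 0.153
grip_force: 62.2
```

```bash
python3 -c "
from h import *
show()"
```

```text
t15.58 [633.6 113.8  94.7] psi -108.33 tilt [0.001 0.002] F [ 10.1   3.3 -13.4] M [ 1.071 -3.253  0.566] tau6 -0.067 w 13.0 g 62.2
```

Call:
arm_command:
  steps:
    - {"dx": 0,"dy": 0,"dz": 0,"rx": 0,"ry": 0,"rz": 0.3,"gripper": 8}

```text
clock: 15.67
ee_pos: [633.6, 113.8, 94.6]
orientation: [-1.798, 2.574, 0.001]
force: [10.3, 3.8, -14.5]
width: 0.157
grip_force: 62.2
```

```bash
python3 -c "
from h import *
show()"
```

```text
t15.67 [633.6 113.8  94.6] psi -110.13 tilt [0.001 0.002] F [ 10.3   3.8 -14.5] M [ 1.047 -3.276  0.591] tau6 -0.069 w 13.4 g 62.2
```

Call:
arm_command:
  steps:
    - {"dx": 0,"dy": 0,"dz": 0,"rx": 0,"ry": 0,"rz": 0.3,"gripper": 8}

```text
clock: 15.75
ee_pos: [633.6, 113.8, 94.7]
orientation: [-1.757, 2.602, 0.001]
force: [9.5, 3.8, -13.7]
width: 0.15
grip_force: 62.2
```

```bash
python3 -c "
from h import *
show()"
```

```text
t15.75 [633.6 113.8  94.7] psi -111.94 tilt [0.001 0.002] F [  9.5   3.8 -13.7] M [ 1.079 -3.159  0.589] tau6 -0.071 w 12.8 g 62.2
```

Call:
arm_command:
  steps:
    - {"dx": 0,"dy": 0,"dz": 0,"rx": 0,"ry": 0,"rz": 0.3,"gripper": 8}

```text
clock: 15.83
ee_pos: [633.6, 113.8, 94.7]
orientation: [-1.716, 2.629, 0.001]
force: [9.8, 3.7, -13.2]
width: 0.154
grip_force: 62.2
```

```bash
python3 -c "
from h import *
show()"
```

```text
t15.83 [633.6 113.8  94.7] psi -113.73 tilt [0.001 0.002] F [  9.8   3.7 -13.2] M [ 1.075 -3.26   0.588] tau6 -0.074 w 13.1 g 62.2
```

Call:
arm_command:
  steps:
    - {"dx": 0,"dy": 0,"dz": 0,"rx": 0,"ry": 0,"rz": 0.2,"gripper": 8}

```text
clock: 15.92
ee_pos: [633.6, 113.8, 94.7]
orientation: [-1.688, 2.647, 0.001]
force: [10.3, 2.8, -13.6]
width: 0.152
grip_force: 62.2
```

```bash
python3 -c "
from h import *
show()"
```

```text
t15.92 [633.6 113.8  94.7] psi -114.93 tilt [0.001 0.002] F [ 10.3   2.8 -13.6] M [ 1.059 -3.2    0.551] tau6 -0.377 w 13.0 g 62.2
```

Call:
arm_command:
  steps:
    - {"dx": 0,"dy": 0,"dz": 0,"rx": 0,"ry": 0,"rz": 0.3,"gripper": 8}

```text
clock: 16.0
ee_pos: [633.5, 113.8, 94.7]
orientation: [-1.647, 2.673, 0.002]
force: [10.0, 3.0, -14.0]
width: 0.153
grip_force: 62.2
```

```bash
python3 -c "
from h import *
show()"
```

```text
t16.00 [633.5 113.8  94.7] psi -116.70 tilt [0.001 0.002] F [ 10.   3. -14.] M [ 1.084 -3.169  0.579] tau6 0.037 w 13.0 g 62.2
```

Call:
arm_command:
  steps:
    - {"dx": 0,"dy": 0,"dz": 0,"rx": 0,"ry": 0,"rz": 0.3,"gripper": 8}

```text
clock: 16.08
ee_pos: [633.6, 113.8, 94.7]
orientation: [-1.605, 2.699, 0.002]
force: [9.6, 3.2, -13.5]
width: 0.154
grip_force: 62.2
```

```bash
python3 -c "
from h import *
show()"
```

```text
t16.08 [633.6 113.8  94.7] psi -118.53 tilt [0.001 0.002] F [  9.6   3.2 -13.5] M [ 1.123 -3.192  0.563] tau6 -0.059 w 13.1 g 62.2
```

Call:
arm_command:
  steps:
    - {"dx": 0,"dy": 0,"dz": 0,"rx": 0,"ry": 0,"rz": 0.3,"gripper": 8}

```text
clock: 16.17
ee_pos: [633.5, 113.8, 94.6]
orientation: [-1.562, 2.724, 0.002]
force: [9.5, 3.8, -13.6]
width: 0.155
grip_force: 62.2
```

```bash
python3 -c "
from h import *
show()"
```

```text
t16.17 [633.5 113.8  94.6] psi -120.33 tilt [0.001 0.002] F [  9.5   3.8 -13.6] M [ 1.145 -3.157  0.507] tau6 -0.082 w 13.2 g 62.2
```

Call:
arm_command:
  steps:
    - {"dx": 0,"dy": 0,"dz": 0,"rx": 0,"ry": 0,"rz": 0.3,"gripper": 8}

```text
clock: 16.25
ee_pos: [633.6, 113.8, 94.7]
orientation: [-1.519, 2.748, 0.002]
force: [9.4, 4.5, -14.2]
width: 0.155
grip_force: 62.3
```

```bash
python3 -c "
from h import *
show()"
```

```text
t16.25 [633.6 113.8  94.7] psi -122.13 tilt [0.001 0.002] F [  9.4   4.5 -14.2] M [ 1.117 -3.136  0.58 ] tau6 -0.104 w 13.3 g 62.3
```

Call:
arm_command:
  steps:
    - {"dx": 0,"dy": 0,"dz": 0,"rx": 0,"ry": 0,"rz": 0.3,"gripper": 8}

```text
clock: 16.33
ee_pos: [633.5, 113.8, 94.7]
orientation: [-1.476, 2.771, 0.002]
force: [9.8, 2.0, -13.9]
width: 0.153
grip_force: 62.3
```

```bash
python3 -c "
from h import *
show()
for n in ('top','scene'):
    p=viewer.read_camera(n); u=np.int32(proj(p,[[569,84,80]])[0]); c=p['color'][u[1]-65:u[1]+65,u[0]-65:u[0]+65]
    cv2.imwrite('pics/m_%s.png'%n,c[:,:,::-1])
cv2.imwrite('pics/m.png',cv2.resize(np.hstack([cv2.imread('pics/m_top.png'),cv2.imread('pics/m_scene.png')]),(800,400),interpolation=cv2.INTER_CUBIC))"
```

```text
t16.33 [633.5 113.8  94.7] psi -123.93 tilt [0.001 0.002] F [  9.8   2.  -13.9] M [ 1.168 -3.154  0.575] tau6 -0.127 w 13.0 g 62.3
```

View pics/m.png

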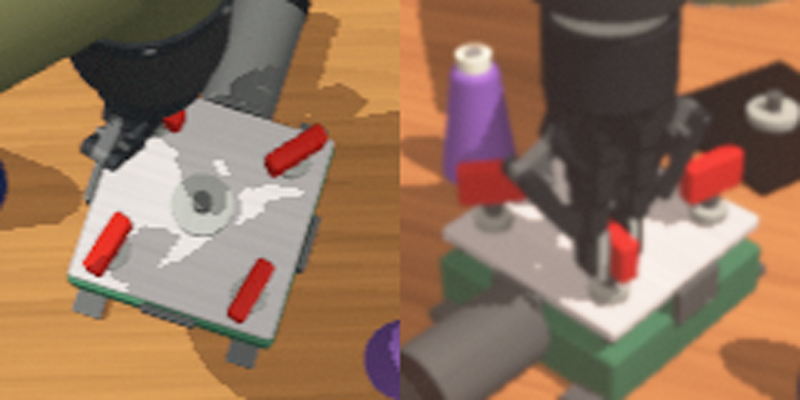

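Call:
arm_command:
  steps:
    - {"dx": 0,"dy": 0,"dz": 0,"rx": 0,"ry": 0,"rz": 0.3,"gripper": 8}

```text
clock: 16.52
ee_pos: [633.5, 113.8, 94.7]
orientation: [-1.434, 2.793, 0.002]
force: [9.8, 2.4, -13.9]
width: 0.152
grip_force: 62.4
```

```bash
python3 -c "
from h import *
show()"
```

```text
t16.52 [633.5 113.8  94.7] psi -125.64 tilt [0.001 0.002] F [  9.8   2.4 -13.9] M [ 1.16  -3.085  0.653] tau6 0.200 w 13.0 g 62.4
```

Call:
arm_command:
  steps:
    - {"dx": 0,"dy": 0,"dz": 0,"rx": 0,"ry": 0,"rz": 0.3,"gripper": 8}

```text
clock: 16.6
ee_pos: [633.5, 113.8, 94.7]
orientation: [-1.388, 2.816, 0.002]
force: [9.9, 3.9, -13.5]
width: 0.153
grip_force: 62.4
```

```bash
python3 -c "
from h import *
show()"
```

```text
t16.60 [633.5 113.8  94.7] psi -127.51 tilt [0.001 0.002] F [  9.9   3.9 -13.5] M [ 1.174 -3.09   0.665] tau6 -0.118 w 13.1 g 62.4
```

Call:
arm_command:
  steps:
    - {"dx": 0,"dy": 0,"dz": 0,"rx": 0,"ry": 0,"rz": 0.3,"gripper": 8}

```text
clock: 16.68
ee_pos: [633.5, 113.8, 94.7]
orientation: [-1.344, 2.838, 0.002]
force: [9.2, 3.1, -13.5]
width: 0.153
grip_force: 62.5
```

```bash
python3 -c "
from h import *
show()"
```

```text
t16.68 [633.5 113.8  94.7] psi -129.31 tilt [0.001 0.002] F [  9.2   3.1 -13.5] M [ 1.176 -3.093  0.732] tau6 -0.201 w 13.1 g 62.5
```

Call:
arm_command:
  steps:
    - {"dx": 0,"dy": 0,"dz": 0,"rx": 0,"ry": 0,"rz": 0.2,"gripper": 8}
    - {"dx": 0,"dy": 0,"dz": 0,"rx": 0,"ry": 0,"rz": 0,"gripper": 8}

```text
clock: 16.85
ee_pos: [633.5, 113.9, 94.7]
orientation: [-1.315, 2.852, 0.002]
force: [8.4, 2.8, -13.5]
width: 0.154
grip_force: 62.2
```

```bash
python3 -c "
from h import *
show()"
```

```text
t16.85 [633.5 113.9  94.7] psi -130.50 tilt [0.001 0.002] F [  8.4   2.8 -13.5] M [ 1.21  -3.05   0.615] tau6 -0.849 w 13.1 g 62.2
```

Call:
arm_command:
  steps:
    - {"dx": 0,"dy": 0,"dz": 0,"rx": 0,"ry": 0,"rz": 0,"gripper": 34}
    - {"dx": 0,"dy": 0,"dz": 0,"rx": 0,"ry": 0,"rz": 0,"gripper": 34}
    - {"dx": 0,"dy": 0,"dz": -0.8,"rx": 0,"ry": 0,"rz": 0,"gripper": 34}
    - {"dx": 0,"dy": 0,"dz": -0.9,"rx": 0,"ry": 0,"rz": 0,"gripper": 34}

```text
clock: 17.18
ee_pos: [632.0, 112.2, 138.9]
orientation: [1.313, -2.851, 0.001]
force: [-0.3, 0.3, 0.5]
width: 0.398
grip_force: 0.0
```

```bash
python3 -c "
from h import *
show(); to(505,54.5,140,-32.7)"
```

```text
t17.18 [632.  112.2 138.9] psi -130.53 tilt [-0.003 -0.002] F [-0.3  0.3  0.5] M [ 0.017 -0.072  0.046] tau6 0.001 w 34.0 g 0.0
units [ 5.06  2.36 -0.03] rz -16.31
```

Call:
arm_command:
  steps:
    - {"dx": 0.84,"dy": 0.39,"dz": 0,"rx": 0,"ry": 0,"rz": 0,"gripper": 34}
    - {"dx": 0.84,"dy": 0.39,"dz": 0,"rx": 0,"ry": 0,"rz": 0,"gripper": 34}
    - {"dx": 0.84,"dy": 0.39,"dz": 0,"rx": 0,"ry": 0,"rz": 0,"gripper": 34}
    - {"dx": 0.84,"dy": 0.39,"dz": 0,"rx": 0,"ry": 0,"rz": 0,"gripper": 34}
    - {"dx": 0.84,"dy": 0.39,"dz": 0,"rx": 0,"ry": 0,"rz": 0,"gripper": 34}
    - {"dx": 0.84,"dy": 0.39,"dz": 0,"rx": 0,"ry": 0,"rz": 0,"gripper": 34}
    - {"dx": 0,"dy": 0,"dz": 0,"rx": 0,"ry": 0,"rz": -1,"gripper": 34}
    - {"dx": 0,"dy": 0,"dz": 0,"rx": 0,"ry": 0,"rz": -1,"gripper": 34}
    - {"dx": 0,"dy": 0,"dz": 0,"rx": 0,"ry": 0,"rz": -1,"gripper": 34}
    - {"dx": 0,"dy": 0,"dz": 0,"rx": 0,"ry": 0,"rz": -1,"gripper": 34}
    - {"dx": 0,"dy": 0,"dz": 0,"rx": 0,"ry": 0,"rz": -1,"gripper": 34}
    - {"dx": 0,"dy": 0,"dz": 0,"rx": 0,"ry": 0,"rz": -1,"gripper": 34}

```text
clock: 18.18
ee_pos: [506.7, 54.9, 140.7]
orientation: [-2.137, 2.301, -0.002]
force: [-0.1, 0.1, -0.5]
width: 0.4
grip_force: 0.0
```

Call:
arm_command:
  steps:
    - {"dx": 0,"dy": 0,"dz": 0,"rx": 0,"ry": 0,"rz": -1,"gripper": 34}
    - {"dx": 0,"dy": 0,"dz": 0,"rx": 0,"ry": 0,"rz": -1,"gripper": 34}
    - {"dx": 0,"dy": 0,"dz": 0,"rx": 0,"ry": 0,"rz": -1,"gripper": 34}
    - {"dx": 0,"dy": 0,"dz": 0,"rx": 0,"ry": 0,"rz": -1,"gripper": 34}
    - {"dx": 0,"dy": 0,"dz": 0,"rx": 0,"ry": 0,"rz": -1,"gripper": 34}
    - {"dx": 0,"dy": 0,"dz": 0,"rx": 0,"ry": 0,"rz": -1,"gripper": 34}
    - {"dx": 0,"dy": 0,"dz": 0,"rx": 0,"ry": 0,"rz": -1,"gripper": 34}
    - {"dx": 0,"dy": 0,"dz": 0,"rx": 0,"ry": 0,"rz": -1,"gripper": 34}
    - {"dx": 0,"dy": 0,"dz": 0,"rx": 0,"ry": 0,"rz": -1,"gripper": 34}
    - {"dx": 0,"dy": 0,"dz": 0,"rx": 0,"ry": 0,"rz": -1,"gripper": 34}
    - {"dx": 0,"dy": 0,"dz": 0,"rx": 0,"ry": 0,"rz": -0.3,"gripper": 34}

```text
clock: 19.1
ee_pos: [506.7, 54.9, 140.7]
orientation: [-3.016, 0.877, -0.003]
force: [0.1, -0.2, -0.7]
width: 0.398
grip_force: 0.0
```

```bash
python3 -c "
from h import *
show(); to(504.7,54.5,97,-32.7)"
```

```text
t19.10 [506.7  54.9 140.7] psi -32.41 tilt [0.002 0.   ] F [ 0.1 -0.2 -0.7] M [ 0.031  0.015 -0.01 ] tau6 0.465 w 34.0 g 0.0
units [-0.06  0.06  1.75] rz 0.05
```

```bash
echo 'from h import *
show()' > s.py
```

Call:
arm_command:
  steps:
    - {"dx": -0.06,"dy": 0.06,"dz": 0.5,"rx": 0,"ry": 0,"rz": 0.05,"gripper": 34}
    - {"dx": 0,"dy": 0,"dz": 0.7,"rx": 0,"ry": 0,"rz": 0,"gripper": 34}
    - {"dx": 0,"dy": 0,"dz": 0.5,"rx": 0,"ry": 0,"rz": 0,"gripper": 30}
    - {"dx": 0,"dy": 0,"dz": 0,"rx": 0,"ry": 0,"rz": 0,"gripper": 20}
    - {"dx": 0,"dy": 0,"dz": 0,"rx": 0,"ry": 0,"rz": 0,"gripper": 8}
    - {"dx": 0,"dy": 0,"dz": 0,"rx": 0,"ry": 0,"rz": 0,"gripper": 8}
    - {"dx": 0,"dy": 0,"dz": 0,"rx": 0,"ry": 0,"rz": 0,"gripper": 8}
    - {"dx": 0,"dy": 0,"dz": 0,"rx": 0,"ry": 0,"rz": 0,"gripper": 8}

```text
clock: 19.77
ee_pos: [503.8, 55.2, 95.2]
orientation: [3.012, -0.893, -0.003]
force: [4.9, 3.4, -15.9]
width: 0.154
grip_force: 60.3
```

```bash
python3 s.py
```

```text
t19.77 [503.8  55.2  95.2] psi -33.04 tilt [-0.002  0.   ] F [  4.9   3.4 -15.9] M [ 0.784 -1.459  0.471] tau6 -0.465 w 13.2 g 60.3
```

Call:
arm_command:
  steps:
    - {"dx": 0,"dy": 0,"dz": 0,"rx": 0,"ry": 0,"rz": 1,"gripper": 8}
    - {"dx": 0,"dy": 0,"dz": 0,"rx": 0,"ry": 0,"rz": 1,"gripper": 8}
    - {"dx": 0,"dy": 0,"dz": 0,"rx": 0,"ry": 0,"rz": 0.7,"gripper": 8}
    - {"dx": 0,"dy": 0,"dz": 0,"rx": 0,"ry": 0,"rz": 0.3,"gripper": 8}
    - {"dx": 0,"dy": 0,"dz": 0,"rx": 0,"ry": 0,"rz": 0.3,"gripper": 8}
    - {"dx": 0,"dy": 0,"dz": 0,"rx": 0,"ry": 0,"rz": 0.3,"gripper": 8}
    - {"dx": 0,"dy": 0,"dz": 0,"rx": 0,"ry": 0,"rz": 0.3,"gripper": 8}

```text
clock: 20.35
ee_pos: [504.4, 55.9, 95.2]
orientation: [-2.766, 1.486, 0.002]
force: [7.8, 4.5, -18.8]
width: 0.154
grip_force: 60.4
```

```bash
python3 s.py
```

```text
t20.35 [504.4  55.9  95.2] psi -56.50 tilt [-0.     0.002] F [  7.8   4.5 -18.8] M [ 1.615 -2.536  0.561] tau6 -0.066 w 13.1 g 60.4
```

Call:
arm_command:
  steps:
    - {"dx": 0,"dy": 0,"dz": 0,"rx": 0,"ry": 0,"rz": 0.3,"gripper": 8}

```text
clock: 20.43
ee_pos: [504.5, 56.0, 95.2]
orientation: [-2.742, 1.529, 0.002]
force: [9.0, 5.5, -18.7]
width: 0.154
grip_force: 60.4
```

```bash
python3 s.py
```

```text
t20.43 [504.5  56.   95.2] psi -58.30 tilt [-0.     0.002] F [  9.    5.5 -18.7] M [ 1.594 -2.595  0.6  ] tau6 -0.069 w 13.2 g 60.4
```

Call:
arm_command:
  steps:
    - {"dx": 0,"dy": 0,"dz": 0,"rx": 0,"ry": 0,"rz": 0.3,"gripper": 8}

```text
clock: 20.52
ee_pos: [504.5, 56.0, 95.2]
orientation: [-2.718, 1.572, 0.002]
force: [8.8, 5.1, -18.6]
width: 0.155
grip_force: 60.3
```

```bash
python3 s.py
```

```text
t20.52 [504.5  56.   95.2] psi -60.10 tilt [-0.     0.002] F [  8.8   5.1 -18.6] M [ 1.671 -2.748  0.579] tau6 -0.072 w 13.2 g 60.3
```

Call:
arm_command:
  steps:
    - {"dx": 0,"dy": 0,"dz": 0,"rx": 0,"ry": 0,"rz": 0.3,"gripper": 8}

```text
clock: 20.6
ee_pos: [504.6, 56.1, 95.2]
orientation: [-2.693, 1.615, 0.002]
force: [8.6, 5.9, -19.1]
width: 0.15
grip_force: 60.3
```

```bash
python3 s.py
```

```text
t20.60 [504.6  56.1  95.2] psi -61.90 tilt [0.    0.002] F [  8.6   5.9 -19.1] M [ 1.731 -2.898  0.545] tau6 -0.075 w 12.8 g 60.3
```

Call:
arm_command:
  steps:
    - {"dx": 0,"dy": 0,"dz": 0,"rx": 0,"ry": 0,"rz": 0.3,"gripper": 8}

```text
clock: 20.68
ee_pos: [504.7, 56.1, 95.2]
orientation: [-2.667, 1.657, 0.002]
force: [9.8, 6.2, -18.7]
width: 0.152
grip_force: 60.3
```

```bash
python3 s.py
```

```text
t20.68 [504.7  56.1  95.2] psi -63.70 tilt [0.    0.002] F [  9.8   6.2 -18.7] M [ 1.698 -3.047  0.562] tau6 -0.079 w 13.0 g 60.3
```

Call:
arm_command:
  steps:
    - {"dx": 0,"dy": 0,"dz": 0,"rx": 0,"ry": 0,"rz": 0.3,"gripper": 8}

```text
clock: 20.77
ee_pos: [504.7, 56.1, 95.2]
orientation: [-2.64, 1.698, 0.001]
force: [9.3, 6.3, -20.3]
width: 0.154
grip_force: 60.3
```

```bash
python3 s.py
```

```text
t20.77 [504.7  56.1  95.2] psi -65.50 tilt [0.    0.002] F [  9.3   6.3 -20.3] M [ 1.773 -3.132  0.531] tau6 -0.083 w 13.2 g 60.3
```

Call:
arm_command:
  steps:
    - {"dx": 0,"dy": 0,"dz": 0,"rx": 0,"ry": 0,"rz": 0.3,"gripper": 8}

```text
clock: 20.85
ee_pos: [504.8, 56.2, 95.2]
orientation: [-2.613, 1.739, 0.001]
force: [10.1, 5.2, -19.6]
width: 0.153
grip_force: 60.3
```

```bash
python3 s.py
```

```text
t20.85 [504.8  56.2  95.2] psi -67.30 tilt [0.001 0.002] F [ 10.1   5.2 -19.6] M [ 1.814 -3.208  0.586] tau6 -0.086 w 13.1 g 60.3
```

Call:
arm_command:
  steps:
    - {"dx": 0,"dy": 0,"dz": 0,"rx": 0,"ry": 0,"rz": 0.3,"gripper": 8}

```text
clock: 20.93
ee_pos: [504.9, 56.2, 95.2]
orientation: [-2.586, 1.78, 0.001]
force: [11.5, 6.4, -20.2]
width: 0.154
grip_force: 60.3
```

```bash
python3 s.py
```

```text
t20.93 [504.9  56.2  95.2] psi -69.09 tilt [0.001 0.002] F [ 11.5   6.4 -20.2] M [ 1.828 -3.391  0.606] tau6 -0.090 w 13.1 g 60.3
```

Call:
arm_command:
  steps:
    - {"dx": 0,"dy": 0,"dz": 0,"rx": 0,"ry": 0,"rz": 0.3,"gripper": 8}

```text
clock: 21.02
ee_pos: [505.0, 56.2, 95.3]
orientation: [-2.557, 1.82, 0.001]
force: [11.4, 6.0, -20.0]
width: 0.151
grip_force: 60.3
```

```bash
python3 s.py
```

```text
t21.02 [505.   56.2  95.3] psi -70.89 tilt [0.001 0.002] F [ 11.4   6.  -20. ] M [ 1.804 -3.467  0.544] tau6 -0.094 w 12.9 g 60.3
```

Call:
arm_command:
  steps:
    - {"dx": 0,"dy": 0,"dz": 0,"rx": 0,"ry": 0,"rz": 0.3,"gripper": 8}

```text
clock: 21.1
ee_pos: [505.0, 56.3, 95.3]
orientation: [-2.528, 1.86, 0.001]
force: [10.8, 5.4, -21.3]
width: 0.152
grip_force: 60.3
```

```bash
python3 s.py
```

```text
t21.10 [505.   56.3  95.3] psi -72.69 tilt [0.001 0.003] F [ 10.8   5.4 -21.3] M [ 1.786 -3.582  0.6  ] tau6 -0.098 w 13.0 g 60.3
```

Call:
arm_command:
  steps:
    - {"dx": 0,"dy": 0,"dz": 0,"rx": 0,"ry": 0,"rz": 0.3,"gripper": 8}

```text
clock: 21.18
ee_pos: [505.1, 56.3, 95.3]
orientation: [-2.499, 1.9, 0.001]
force: [11.3, 5.9, -21.2]
width: 0.154
grip_force: 60.3
```

```bash
python3 s.py
```

```text
t21.18 [505.1  56.3  95.3] psi -74.49 tilt [0.001 0.003] F [ 11.3   5.9 -21.2] M [ 1.786 -3.77   0.572] tau6 -0.102 w 13.2 g 60.3
```

Call:
arm_command:
  steps:
    - {"dx": 0,"dy": 0,"dz": 0,"rx": 0,"ry": 0,"rz": 0.3,"gripper": 8}

```text
clock: 21.27
ee_pos: [505.2, 56.3, 95.3]
orientation: [-2.468, 1.939, 0.001]
force: [12.4, 5.4, -20.4]
width: 0.153
grip_force: 60.3
```

```bash
python3 s.py
```

```text
t21.27 [505.2  56.3  95.3] psi -76.30 tilt [0.001 0.003] F [ 12.4   5.4 -20.4] M [ 1.825 -3.85   0.581] tau6 -0.107 w 13.0 g 60.3
```

Call:
arm_command:
  steps:
    - {"dx": 0,"dy": 0,"dz": 0,"rx": 0,"ry": 0,"rz": 0.3,"gripper": 8}

```text
clock: 21.35
ee_pos: [505.2, 56.4, 95.3]
orientation: [-2.437, 1.977, 0.001]
force: [12.9, 5.2, -21.4]
width: 0.151
grip_force: 60.3
```

```bash
python3 s.py
```

```text
t21.35 [505.2  56.4  95.3] psi -78.09 tilt [0.002 0.003] F [ 12.9   5.2 -21.4] M [ 1.76  -4.013  0.594] tau6 -0.112 w 12.9 g 60.3
```

Call:
arm_command:
  steps:
    - {"dx": 0,"dy": 0,"dz": 0,"rx": 0,"ry": 0,"rz": 0.3,"gripper": 8}

```text
clock: 21.43
ee_pos: [505.3, 56.4, 95.2]
orientation: [-2.406, 2.015, 0.001]
force: [12.8, 6.3, -21.5]
width: 0.157
grip_force: 60.3
```

```bash
python3 s.py
```

```text
t21.43 [505.3  56.4  95.2] psi -79.89 tilt [0.002 0.003] F [ 12.8   6.3 -21.5] M [ 1.85  -4.154  0.554] tau6 -0.116 w 13.4 g 60.3
```

Call:
arm_command:
  steps:
    - {"dx": 0,"dy": 0,"dz": 0,"rx": 0,"ry": 0,"rz": 0.3,"gripper": 8}

```text
clock: 21.52
ee_pos: [505.4, 56.4, 95.3]
orientation: [-2.374, 2.052, 0.001]
force: [13.5, 5.4, -21.5]
width: 0.155
grip_force: 60.3
```

```bash
python3 s.py
```

```text
t21.52 [505.4  56.4  95.3] psi -81.69 tilt [0.002 0.003] F [ 13.5   5.4 -21.5] M [ 1.824 -4.282  0.657] tau6 -0.129 w 13.2 g 60.3
```

Call:
arm_command:
  steps:
    - {"dx": 0,"dy": 0,"dz": 0,"rx": 0,"ry": 0,"rz": 0.3,"gripper": 8}

```text
clock: 21.6
ee_pos: [505.4, 56.4, 95.2]
orientation: [-2.341, 2.089, 0.001]
force: [14.0, 5.8, -23.1]
width: 0.151
grip_force: 60.5
```

```bash
python3 s.py
```

```text
t21.60 [505.4  56.4  95.2] psi -83.49 tilt [0.002 0.003] F [ 14.    5.8 -23.1] M [ 1.81  -4.452  0.631] tau6 -0.160 w 12.9 g 60.5
```

Call:
arm_command:
  steps:
    - {"dx": 0,"dy": 0,"dz": 0,"rx": 0,"ry": 0,"rz": 0.3,"gripper": 8}

```text
clock: 21.68
ee_pos: [505.5, 56.4, 95.3]
orientation: [-2.308, 2.126, 0.0]
force: [14.7, 6.6, -22.0]
width: 0.156
grip_force: 60.6
```

```bash
python3 s.py
```

```text
t21.68 [505.5  56.4  95.3] psi -85.28 tilt [0.002 0.003] F [ 14.7   6.6 -22. ] M [ 1.812 -4.549  0.69 ] tau6 -0.192 w 13.3 g 60.6
```

Call:
arm_command:
  steps:
    - {"dx": 0,"dy": 0,"dz": 0,"rx": 0,"ry": 0,"rz": 0.3,"gripper": 8}

```text
clock: 21.77
ee_pos: [505.6, 56.4, 95.3]
orientation: [-2.274, 2.161, 0.0]
force: [14.6, 5.9, -22.9]
width: 0.156
grip_force: 60.8
```

```bash
python3 s.py
```

```text
t21.77 [505.6  56.4  95.3] psi -87.08 tilt [0.003 0.003] F [ 14.6   5.9 -22.9] M [ 1.806 -4.65   0.724] tau6 -0.226 w 13.3 g 60.8
```

Call:
arm_command:
  steps:
    - {"dx": 0,"dy": 0,"dz": 0,"rx": 0,"ry": 0,"rz": 0.3,"gripper": 8}

```text
clock: 21.85
ee_pos: [505.7, 56.5, 95.3]
orientation: [-2.24, 2.197, 0.0]
force: [14.5, 4.6, -22.5]
width: 0.148
grip_force: 61.0
```

```bash
python3 s.py
```

```text
t21.85 [505.7  56.5  95.3] psi -88.88 tilt [0.003 0.003] F [ 14.5   4.6 -22.5] M [ 1.804 -4.83   0.746] tau6 -0.259 w 12.6 g 61.0
```

Call:
arm_command:
  steps:
    - {"dx": 0,"dy": 0,"dz": 0,"rx": 0,"ry": 0,"rz": 0.3,"gripper": 8}

```text
clock: 21.93
ee_pos: [505.7, 56.5, 95.3]
orientation: [-2.205, 2.231, 0.0]
force: [15.7, 4.9, -22.7]
width: 0.155
grip_force: 61.3
```

```bash
python3 s.py
```

```text
t21.93 [505.7  56.5  95.3] psi -90.67 tilt [0.003 0.003] F [ 15.7   4.9 -22.7] M [ 1.775 -4.957  0.79 ] tau6 -0.292 w 13.2 g 61.3
```

Call:
arm_command:
  steps:
    - {"dx": 0,"dy": 0,"dz": 0,"rx": 0,"ry": 0,"rz": 0,"gripper": 8}
    - {"dx": 0,"dy": 0,"dz": 0,"rx": 0,"ry": 0,"rz": 0,"gripper": 34}
    - {"dx": 0,"dy": 0,"dz": 0,"rx": 0,"ry": 0,"rz": 0,"gripper": 34}
    - {"dx": 0,"dy": 0,"dz": -0.8,"rx": 0,"ry": 0,"rz": 0,"gripper": 34}
    - {"dx": 0,"dy": 0,"dz": -0.9,"rx": 0,"ry": 0,"rz": 0,"gripper": 34}

```text
clock: 22.35
ee_pos: [504.1, 54.0, 140.5]
orientation: [2.207, -2.233, 0.001]
force: [0.1, 0.2, 2.1]
width: 0.399
grip_force: 0.0
```

```bash
python3 -c "
from h import *
show(); to(537.8,149,140,-34.9)"
```

```text
t22.35 [504.1  54.  140.5] psi -90.68 tilt [-0.001 -0.002] F [0.1 0.2 2.1] M [-0.018 -0.101  0.025] tau6 -0.000 w 34.1 g 0.0
units [-3.81 -1.3   0.01] rz -9.3
```

Call:
arm_command:
  steps:
    - {"dx": -0.95,"dy": -0.32,"dz": 0,"rx": 0,"ry": 0,"rz": 0,"gripper": 34}
    - {"dx": -0.95,"dy": -0.32,"dz": 0,"rx": 0,"ry": 0,"rz": 0,"gripper": 34}
    - {"dx": -0.95,"dy": -0.32,"dz": 0,"rx": 0,"ry": 0,"rz": 0,"gripper": 34}
    - {"dx": -0.95,"dy": -0.32,"dz": 0,"rx": 0,"ry": 0,"rz": 0,"gripper": 34}

```text
clock: 22.68
ee_pos: [538.6, 150.1, 142.1]
orientation: [-2.206, 2.233, -0.003]
force: [-0.2, -0.4, -0.3]
width: 0.392
grip_force: 0.0
```

Call:
arm_command:
  steps:
    - {"dx": 0,"dy": 0,"dz": 0,"rx": 0,"ry": 0,"rz": -1,"gripper": 34}
    - {"dx": 0,"dy": 0,"dz": 0,"rx": 0,"ry": 0,"rz": -1,"gripper": 34}
    - {"dx": 0,"dy": 0,"dz": 0,"rx": 0,"ry": 0,"rz": -1,"gripper": 34}
    - {"dx": 0,"dy": 0,"dz": 0,"rx": 0,"ry": 0,"rz": -1,"gripper": 34}
    - {"dx": 0,"dy": 0,"dz": 0,"rx": 0,"ry": 0,"rz": -1,"gripper": 34}
    - {"dx": 0,"dy": 0,"dz": 0,"rx": 0,"ry": 0,"rz": -1,"gripper": 34}
    - {"dx": 0,"dy": 0,"dz": 0,"rx": 0,"ry": 0,"rz": -1,"gripper": 34}
    - {"dx": 0,"dy": 0,"dz": 0,"rx": 0,"ry": 0,"rz": -1,"gripper": 34}
    - {"dx": 0,"dy": 0,"dz": 0,"rx": 0,"ry": 0,"rz": -1,"gripper": 34}
    - {"dx": 0,"dy": 0,"dz": 0,"rx": 0,"ry": 0,"rz": -0.3,"gripper": 34}

```text
clock: 23.52
ee_pos: [538.2, 149.1, 141.8]
orientation: [-2.999, 0.933, -0.004]
force: [-0.3, 0.0, 0.0]
width: 0.401
grip_force: 0.0
```

```bash
python3 -c "
from h import *
show(); to(537.8,149,97,-34.9)"
```

```text
t23.52 [538.2 149.1 141.8] psi -34.56 tilt [ 0.003 -0.   ] F [-0.3  0.   0. ] M [-0.029  0.007  0.005] tau6 0.465 w 34.3 g 0.0
units [-0.02  0.02  1.79] rz 0.06
```

Call:
arm_command:
  steps:
    - {"dx": -0.02,"dy": 0.02,"dz": 0.5,"rx": 0,"ry": 0,"rz": 0.05,"gripper": 34}
    - {"dx": 0,"dy": 0,"dz": 0.7,"rx": 0,"ry": 0,"rz": 0,"gripper": 34}
    - {"dx": 0,"dy": 0,"dz": 0.5,"rx": 0,"ry": 0,"rz": 0,"gripper": 30}
    - {"dx": 0,"dy": 0,"dz": 0,"rx": 0,"ry": 0,"rz": 0,"gripper": 20}
    - {"dx": 0,"dy": 0,"dz": 0,"rx": 0,"ry": 0,"rz": 0,"gripper": 8}
    - {"dx": 0,"dy": 0,"dz": 0,"rx": 0,"ry": 0,"rz": 0,"gripper": 8}
    - {"dx": 0,"dy": 0,"dz": 0,"rx": 0,"ry": 0,"rz": 0,"gripper": 8}
    - {"dx": 0,"dy": 0,"dz": 0,"rx": 0,"ry": 0,"rz": 0,"gripper": 8}

```text
clock: 24.18
ee_pos: [536.6, 150.0, 95.2]
orientation: [-2.995, 0.948, 0.002]
force: [5.6, 2.7, -11.7]
width: 0.158
grip_force: 61.1
```

```bash
python3 s.py
```

```text
t24.18 [536.6 150.   95.2] psi -35.14 tilt [-0.001  0.001] F [  5.6   2.7 -11.7] M [ 0.859 -1.61   0.396] tau6 -0.446 w 13.5 g 61.1
```

Call:
arm_command:
  steps:
    - {"dx": 0,"dy": 0,"dz": 0,"rx": 0,"ry": 0,"rz": 1,"gripper": 8}
    - {"dx": 0,"dy": 0,"dz": 0,"rx": 0,"ry": 0,"rz": 1,"gripper": 8}
    - {"dx": 0,"dy": 0,"dz": 0,"rx": 0,"ry": 0,"rz": 0.7,"gripper": 8}
    - {"dx": 0,"dy": 0,"dz": 0,"rx": 0,"ry": 0,"rz": 0.3,"gripper": 8}
    - {"dx": 0,"dy": 0,"dz": 0,"rx": 0,"ry": 0,"rz": 0.3,"gripper": 8}
    - {"dx": 0,"dy": 0,"dz": 0,"rx": 0,"ry": 0,"rz": 0.3,"gripper": 8}
    - {"dx": 0,"dy": 0,"dz": 0,"rx": 0,"ry": 0,"rz": 0.3,"gripper": 8}

```text
clock: 24.77
ee_pos: [537.5, 151.0, 95.2]
orientation: [-2.737, 1.536, 0.0]
force: [11.1, 6.2, -14.3]
width: 0.151
grip_force: 61.2
```

```bash
python3 s.py
```

```text
t24.77 [537.5 151.   95.2] psi -58.60 tilt [0.001 0.003] F [ 11.1   6.2 -14.3] M [ 1.942 -3.365  0.577] tau6 -0.054 w 12.9 g 61.2
```

Call:
arm_command:
  steps:
    - {"dx": 0,"dy": 0,"dz": 0,"rx": 0,"ry": 0,"rz": 0.3,"gripper": 8}

```text
clock: 24.85
ee_pos: [537.6, 151.1, 95.2]
orientation: [-2.712, 1.579, 0.0]
force: [11.7, 7.2, -13.9]
width: 0.152
grip_force: 61.2
```

```bash
python3 s.py
```

```text
t24.85 [537.6 151.1  95.2] psi -60.40 tilt [0.002 0.003] F [ 11.7   7.2 -13.9] M [ 1.989 -3.518  0.53 ] tau6 -0.055 w 13.0 g 61.2
```

Call:
arm_command:
  steps:
    - {"dx": 0,"dy": 0,"dz": 0,"rx": 0,"ry": 0,"rz": 0.3,"gripper": 8}

```text
clock: 24.93
ee_pos: [537.7, 151.2, 95.2]
orientation: [-2.687, 1.621, -0.0]
force: [11.0, 6.2, -15.5]
width: 0.155
grip_force: 61.2
```

```bash
python3 s.py
```

```text
t24.93 [537.7 151.2  95.2] psi -62.19 tilt [0.002 0.003] F [ 11.    6.2 -15.5] M [ 2.052 -3.711  0.584] tau6 -0.057 w 13.3 g 61.2
```

Call:
arm_command:
  steps:
    - {"dx": 0,"dy": 0,"dz": 0,"rx": 0,"ry": 0,"rz": 0.3,"gripper": 8}

```text
clock: 25.02
ee_pos: [537.8, 151.3, 95.2]
orientation: [-2.661, 1.663, -0.0]
force: [12.9, 6.3, -16.0]
width: 0.151
grip_force: 61.2
```

```bash
python3 s.py
```

```text
t25.02 [537.8 151.3  95.2] psi -63.99 tilt [0.002 0.003] F [ 12.9   6.3 -16. ] M [ 2.129 -3.846  0.567] tau6 -0.059 w 12.9 g 61.2
```

Call:
arm_command:
  steps:
    - {"dx": 0,"dy": 0,"dz": 0,"rx": 0,"ry": 0,"rz": 0.3,"gripper": 8}

```text
clock: 25.1
ee_pos: [537.9, 151.3, 95.2]
orientation: [-2.634, 1.704, -0.0]
force: [13.7, 7.0, -17.0]
width: 0.153
grip_force: 61.1
```

```bash
python3 s.py
```

```text
t25.10 [537.9 151.3  95.2] psi -65.79 tilt [0.002 0.003] F [ 13.7   7.  -17. ] M [ 2.112 -3.958  0.534] tau6 -0.061 w 13.1 g 61.1
```

Call:
arm_command:
  steps:
    - {"dx": 0,"dy": 0,"dz": 0,"rx": 0,"ry": 0,"rz": 0.3,"gripper": 8}

```text
clock: 25.18
ee_pos: [538.0, 151.3, 95.2]
orientation: [-2.607, 1.745, -0.0]
force: [14.3, 7.2, -16.3]
width: 0.156
grip_force: 61.1
```

```bash
python3 s.py
```

```text
t25.18 [538.  151.3  95.2] psi -67.59 tilt [0.003 0.003] F [ 14.3   7.2 -16.3] M [ 2.245 -4.126  0.537] tau6 -0.063 w 13.3 g 61.1
```

Call:
arm_command:
  steps:
    - {"dx": 0,"dy": 0,"dz": 0,"rx": 0,"ry": 0,"rz": 0.3,"gripper": 8}

```text
clock: 25.27
ee_pos: [538.1, 151.4, 95.2]
orientation: [-2.579, 1.786, -0.001]
force: [13.8, 8.3, -17.3]
width: 0.155
grip_force: 61.1
```

```bash
python3 s.py
```

```text
t25.27 [538.1 151.4  95.2] psi -69.39 tilt [0.003 0.003] F [ 13.8   8.3 -17.3] M [ 2.229 -4.416  0.526] tau6 -0.065 w 13.3 g 61.1
```

Call:
arm_command:
  steps:
    - {"dx": 0,"dy": 0,"dz": 0,"rx": 0,"ry": 0,"rz": 0.3,"gripper": 8}

```text
clock: 25.35
ee_pos: [538.2, 151.4, 95.2]
orientation: [-2.551, 1.826, -0.001]
force: [15.0, 7.3, -17.0]
width: 0.151
grip_force: 61.1
```

```bash
python3 s.py
```

```text
t25.35 [538.2 151.4  95.2] psi -71.19 tilt [0.003 0.004] F [ 15.    7.3 -17. ] M [ 2.235 -4.607  0.577] tau6 -0.067 w 12.9 g 61.1
```

Call:
arm_command:
  steps:
    - {"dx": 0,"dy": 0,"dz": 0,"rx": 0,"ry": 0,"rz": 0.3,"gripper": 8}

```text
clock: 25.43
ee_pos: [538.3, 151.4, 95.2]
orientation: [-2.522, 1.866, -0.001]
force: [14.8, 8.3, -17.7]
width: 0.154
grip_force: 61.1
```

```bash
python3 s.py
```

```text
t25.43 [538.3 151.4  95.2] psi -72.99 tilt [0.003 0.004] F [ 14.8   8.3 -17.7] M [ 2.335 -4.709  0.564] tau6 -0.069 w 13.1 g 61.1
```

Call:
arm_command:
  steps:
    - {"dx": 0,"dy": 0,"dz": 0,"rx": 0,"ry": 0,"rz": 0.3,"gripper": 8}

```text
clock: 25.52
ee_pos: [538.4, 151.5, 95.2]
orientation: [-2.492, 1.905, -0.001]
force: [16.0, 7.5, -16.9]
width: 0.156
grip_force: 61.0
```

```bash
python3 s.py
```

```text
t25.52 [538.4 151.5  95.2] psi -74.79 tilt [0.003 0.004] F [ 16.    7.5 -16.9] M [ 2.267 -4.888  0.546] tau6 -0.071 w 13.3 g 61.0
```

Call:
arm_command:
  steps:
    - {"dx": 0,"dy": 0,"dz": 0,"rx": 0,"ry": 0,"rz": 0.3,"gripper": 8}

```text
clock: 25.6
ee_pos: [538.5, 151.5, 95.2]
orientation: [-2.461, 1.944, -0.001]
force: [16.7, 7.1, -18.2]
width: 0.157
grip_force: 61.0
```

```bash
python3 s.py
```

```text
t25.60 [538.5 151.5  95.2] psi -76.59 tilt [0.004 0.004] F [ 16.7   7.1 -18.2] M [ 2.357 -5.117  0.58 ] tau6 -0.073 w 13.4 g 61.0
```

Call:
arm_command:
  steps:
    - {"dx": 0,"dy": 0,"dz": 0,"rx": 0,"ry": 0,"rz": 0.3,"gripper": 8}

```text
clock: 25.68
ee_pos: [538.6, 151.6, 95.2]
orientation: [-2.43, 1.982, -0.001]
force: [16.5, 8.1, -18.4]
width: 0.155
grip_force: 61.0
```

```bash
python3 s.py
```

```text
t25.68 [538.6 151.6  95.2] psi -78.39 tilt [0.004 0.004] F [ 16.5   8.1 -18.4] M [ 2.326 -5.26   0.528] tau6 -0.075 w 13.3 g 61.0
```

Call:
arm_command:
  steps:
    - {"dx": 0,"dy": 0,"dz": 0,"rx": 0,"ry": 0,"rz": 0.3,"gripper": 8}

```text
clock: 25.77
ee_pos: [538.7, 151.6, 95.2]
orientation: [-2.399, 2.02, -0.001]
force: [17.3, 7.3, -19.2]
width: 0.154
grip_force: 61.0
```

```bash
python3 s.py
```

```text
t25.77 [538.7 151.6  95.2] psi -80.19 tilt [0.004 0.004] F [ 17.3   7.3 -19.2] M [ 2.397 -5.464  0.582] tau6 -0.077 w 13.2 g 61.0
```

Call:
arm_command:
  steps:
    - {"dx": 0,"dy": 0,"dz": 0,"rx": 0,"ry": 0,"rz": 0.3,"gripper": 8}

```text
clock: 25.85
ee_pos: [538.8, 151.6, 95.2]
orientation: [-2.366, 2.057, -0.001]
force: [18.3, 7.2, -18.8]
width: 0.155
grip_force: 61.0
```

```bash
python3 s.py
```

```text
t25.85 [538.8 151.6  95.2] psi -82.00 tilt [0.005 0.004] F [ 18.3   7.2 -18.8] M [ 2.392 -5.702  0.601] tau6 -0.079 w 13.2 g 61.0
```

Call:
arm_command:
  steps:
    - {"dx": 0,"dy": 0,"dz": 0,"rx": 0,"ry": 0,"rz": 0.3,"gripper": 8}

```text
clock: 25.93
ee_pos: [538.9, 151.6, 95.2]
orientation: [-2.334, 2.094, -0.001]
force: [20.3, 6.8, -18.8]
width: 0.152
grip_force: 61.1
```

```bash
python3 s.py
```

```text
t25.93 [538.9 151.6  95.2] psi -83.80 tilt [0.005 0.004] F [ 20.3   6.8 -18.8] M [ 2.337 -5.858  0.57 ] tau6 -0.087 w 13.0 g 61.1
```

Call:
arm_command:
  steps:
    - {"dx": 0,"dy": 0,"dz": 0,"rx": 0,"ry": 0,"rz": 0.3,"gripper": 8}

```text
clock: 26.02
ee_pos: [539.0, 151.7, 95.2]
orientation: [-2.3, 2.13, -0.001]
force: [18.9, 7.3, -20.3]
width: 0.152
grip_force: 61.4
```

```bash
python3 s.py
```

```text
t26.02 [539.  151.7  95.2] psi -85.59 tilt [0.005 0.004] F [ 18.9   7.3 -20.3] M [ 2.405 -6.097  0.624] tau6 -0.125 w 13.0 g 61.4
```

Call:
arm_command:
  steps:
    - {"dx": 0,"dy": 0,"dz": 0,"rx": 0,"ry": 0,"rz": 0.3,"gripper": 8}

```text
clock: 26.1
ee_pos: [539.1, 151.7, 95.2]
orientation: [-2.267, 2.166, -0.001]
force: [19.4, 7.8, -20.1]
width: 0.156
grip_force: 61.7
```

```bash
python3 s.py
```

```text
t26.10 [539.1 151.7  95.2] psi -87.39 tilt [0.005 0.004] F [ 19.4   7.8 -20.1] M [ 2.421 -6.234  0.637] tau6 -0.159 w 13.3 g 61.7
```

Call:
arm_command:
  steps:
    - {"dx": 0,"dy": 0,"dz": 0,"rx": 0,"ry": 0,"rz": 0.3,"gripper": 8}

```text
clock: 26.18
ee_pos: [539.3, 151.7, 95.3]
orientation: [-2.232, 2.201, -0.001]
force: [20.3, 6.6, -20.9]
width: 0.155
grip_force: 62.0
```

```bash
python3 s.py
```

```text
t26.18 [539.3 151.7  95.3] psi -89.19 tilt [0.006 0.004] F [ 20.3   6.6 -20.9] M [ 2.373 -6.447  0.69 ] tau6 -0.193 w 13.3 g 62.0
```

Call:
arm_command:
  steps:
    - {"dx": 0,"dy": 0,"dz": 0,"rx": 0,"ry": 0,"rz": 0.3,"gripper": 8}
    - {"dx": 0,"dy": 0,"dz": 0,"rx": 0,"ry": 0,"rz": 0.3,"gripper": 8}

```text
clock: 26.35
ee_pos: [539.5, 151.7, 95.3]
orientation: [-2.162, 2.269, -0.001]
force: [21.4, 6.8, -21.4]
width: 0.154
grip_force: 62.7
```

```bash
python3 s.py
```

```text
t26.35 [539.5 151.7  95.3] psi -92.78 tilt [0.006 0.004] F [ 21.4   6.8 -21.4] M [ 2.382 -6.854  0.786] tau6 -0.260 w 13.2 g 62.7
```

Call:
arm_command:
  steps:
    - {"dx": 0,"dy": 0,"dz": 0,"rx": 0,"ry": 0,"rz": 0,"gripper": 8}
    - {"dx": 0,"dy": 0,"dz": 0,"rx": 0,"ry": 0,"rz": 0,"gripper": 34}
    - {"dx": 0,"dy": 0,"dz": 0,"rx": 0,"ry": 0,"rz": 0,"gripper": 34}
    - {"dx": 0,"dy": 0,"dz": -0.8,"rx": 0,"ry": 0,"rz": 0,"gripper": 34}
    - {"dx": 0,"dy": 0,"dz": -0.9,"rx": 0,"ry": 0,"rz": 0,"gripper": 34}

```text
clock: 26.77
ee_pos: [536.0, 148.7, 139.1]
orientation: [2.165, -2.272, -0.0]
force: [-0.4, 1.1, 0.3]
width: 0.399
grip_force: 0.0
```

```bash
python3 -c "
from h import *
show(); to(599.5,21,140,-59.5)"
```

```text
t26.77 [536.  148.7 139.1] psi -92.78 tilt [-0.003 -0.002] F [-0.4  1.1  0.3] M [ 0.03  -0.105  0.008] tau6 -0.001 w 34.1 g 0.0
units [ 4.98 -2.78 -0.03] rz -5.55
```

Knob 2 snug. Now knob 4.

Call:
arm_command:
  steps:
    - {"dx": 0.83,"dy": -0.46,"dz": 0,"rx": 0,"ry": 0,"rz": 0,"gripper": 34}
    - {"dx": 0.83,"dy": -0.46,"dz": 0,"rx": 0,"ry": 0,"rz": 0,"gripper": 34}
    - {"dx": 0.83,"dy": -0.46,"dz": 0,"rx": 0,"ry": 0,"rz": 0,"gripper": 34}
    - {"dx": 0.83,"dy": -0.46,"dz": 0,"rx": 0,"ry": 0,"rz": 0,"gripper": 34}
    - {"dx": 0.83,"dy": -0.46,"dz": 0,"rx": 0,"ry": 0,"rz": 0,"gripper": 34}
    - {"dx": 0.83,"dy": -0.46,"dz": 0,"rx": 0,"ry": 0,"rz": 0,"gripper": 34}
    - {"dx": 0,"dy": 0,"dz": 0,"rx": 0,"ry": 0,"rz": -0.95,"gripper": 34}
    - {"dx": 0,"dy": 0,"dz": 0,"rx": 0,"ry": 0,"rz": -0.95,"gripper": 34}
    - {"dx": 0,"dy": 0,"dz": 0,"rx": 0,"ry": 0,"rz": -0.95,"gripper": 34}
    - {"dx": 0,"dy": 0,"dz": 0,"rx": 0,"ry": 0,"rz": -0.95,"gripper": 34}
    - {"dx": 0,"dy": 0,"dz": 0,"rx": 0,"ry": 0,"rz": -0.95,"gripper": 34}
    - {"dx": 0,"dy": 0,"dz": 0,"rx": 0,"ry": 0,"rz": -0.8,"gripper": 34}

```text
clock: 27.77
ee_pos: [599.9, 21.4, 140.6]
orientation: [-2.732, 1.552, -0.002]
force: [0.2, 0.8, 0.2]
width: 0.398
grip_force: 0.0
```

```bash
python3 -c "
from h import *
show(); to(599.5,21,97,-59.5)"
```

```text
t27.77 [599.9  21.4 140.6] psi -59.20 tilt [ 0.001 -0.   ] F [0.2 0.8 0.2] M [ 0.023 -0.026  0.049] tau6 -1.127 w 34.0 g 0.0
units [0.   0.02 1.74] rz 0.05
```

Call:
arm_command:
  steps:
    - {"dx": 0.01,"dy": 0,"dz": 0.5,"rx": 0,"ry": 0,"rz": 0.05,"gripper": 34}
    - {"dx": 0,"dy": 0,"dz": 0.7,"rx": 0,"ry": 0,"rz": 0,"gripper": 34}
    - {"dx": 0,"dy": 0,"dz": 0.5,"rx": 0,"ry": 0,"rz": 0,"gripper": 30}
    - {"dx": 0,"dy": 0,"dz": 0,"rx": 0,"ry": 0,"rz": 0,"gripper": 20}
    - {"dx": 0,"dy": 0,"dz": 0,"rx": 0,"ry": 0,"rz": 0,"gripper": 8}
    - {"dx": 0,"dy": 0,"dz": 0,"rx": 0,"ry": 0,"rz": 0,"gripper": 8}
    - {"dx": 0,"dy": 0,"dz": 0,"rx": 0,"ry": 0,"rz": 0,"gripper": 8}
    - {"dx": 0,"dy": 0,"dz": 0,"rx": 0,"ry": 0,"rz": 0,"gripper": 8}

```text
clock: 28.43
ee_pos: [599.2, 21.5, 95.0]
orientation: [2.723, -1.565, -0.003]
force: [4.7, -0.6, -17.1]
width: 0.152
grip_force: 61.2
```

```bash
python3 s.py
```

```text
t28.43 [599.2  21.5  95. ] psi -59.79 tilt [-0.002  0.   ] F [  4.7  -0.6 -17.1] M [-0.326 -1.684  0.085] tau6 -0.097 w 13.0 g 61.2
```

Call:
arm_command:
  steps:
    - {"dx": 0,"dy": 0,"dz": 0,"rx": 0,"ry": 0,"rz": 1,"gripper": 8}
    - {"dx": 0,"dy": 0,"dz": 0,"rx": 0,"ry": 0,"rz": 1,"gripper": 8}
    - {"dx": 0,"dy": 0,"dz": 0,"rx": 0,"ry": 0,"rz": 0.7,"gripper": 8}
    - {"dx": 0,"dy": 0,"dz": 0,"rx": 0,"ry": 0,"rz": 0.3,"gripper": 8}
    - {"dx": 0,"dy": 0,"dz": 0,"rx": 0,"ry": 0,"rz": 0.3,"gripper": 8}
    - {"dx": 0,"dy": 0,"dz": 0,"rx": 0,"ry": 0,"rz": 0.3,"gripper": 8}
    - {"dx": 0,"dy": 0,"dz": 0,"rx": 0,"ry": 0,"rz": 0.3,"gripper": 8}

```text
clock: 29.02
ee_pos: [599.8, 21.8, 95.0]
orientation: [2.349, -2.086, -0.002]
force: [7.9, 0.3, -18.8]
width: 0.157
grip_force: 61.2
```

```bash
python3 s.py
```

```text
t29.02 [599.8  21.8  95. ] psi -83.22 tilt [-0.001  0.   ] F [  7.9   0.3 -18.8] M [-0.24  -2.603  0.518] tau6 -0.020 w 13.4 g 61.2
```

Call:
arm_command:
  steps:
    - {"dx": 0,"dy": 0,"dz": 0,"rx": 0,"ry": 0,"rz": 0.3,"gripper": 8}

```text
clock: 29.1
ee_pos: [599.9, 21.8, 95.0]
orientation: [2.316, -2.123, -0.002]
force: [8.0, -0.9, -18.1]
width: 0.156
grip_force: 61.2
```

```bash
python3 s.py
```

```text
t29.10 [599.9  21.8  95. ] psi -85.02 tilt [-0.001  0.001] F [  8.   -0.9 -18.1] M [-0.22  -2.7    0.546] tau6 -0.020 w 13.3 g 61.2
```

Call:
arm_command:
  steps:
    - {"dx": 0,"dy": 0,"dz": 0,"rx": 0,"ry": 0,"rz": 0.3,"gripper": 8}

```text
clock: 29.18
ee_pos: [599.9, 21.8, 95.0]
orientation: [2.282, -2.159, -0.001]
force: [9.5, -0.2, -18.1]
width: 0.153
grip_force: 61.2
```

```bash
python3 s.py
```

```text
t29.18 [599.9  21.8  95. ] psi -86.82 tilt [-0.001  0.001] F [  9.5  -0.2 -18.1] M [-0.157 -2.81   0.492] tau6 -0.021 w 13.1 g 61.2
```

Call:
arm_command:
  steps:
    - {"dx": 0,"dy": 0,"dz": 0,"rx": 0,"ry": 0,"rz": 0.3,"gripper": 8}

```text
clock: 29.27
ee_pos: [600.0, 21.8, 95.0]
orientation: [-2.248, 2.195, 0.001]
force: [9.2, -1.4, -19.6]
width: 0.155
grip_force: 61.2
```

```bash
python3 s.py
```

```text
t29.27 [600.   21.8  95. ] psi -88.62 tilt [-0.001  0.001] F [  9.2  -1.4 -19.6] M [-0.149 -2.905  0.51 ] tau6 -0.021 w 13.2 g 61.2
```

Call:
arm_command:
  steps:
    - {"dx": 0,"dy": 0,"dz": 0,"rx": 0,"ry": 0,"rz": 0.3,"gripper": 8}

```text
clock: 29.35
ee_pos: [600.0, 21.9, 95.0]
orientation: [-2.213, 2.229, 0.001]
force: [9.2, -0.7, -18.6]
width: 0.151
grip_force: 61.2
```

```bash
python3 s.py
```

```text
t29.35 [600.   21.9  95. ] psi -90.41 tilt [-0.001  0.001] F [  9.2  -0.7 -18.6] M [-0.225 -2.915  0.51 ] tau6 -0.022 w 12.9 g 61.2
```

Call:
arm_command:
  steps:
    - {"dx": 0,"dy": 0,"dz": 0,"rx": 0,"ry": 0,"rz": 0.3,"gripper": 8}

```text
clock: 29.43
ee_pos: [600.1, 21.8, 95.0]
orientation: [-2.178, 2.264, 0.001]
force: [9.7, -0.1, -19.3]
width: 0.156
grip_force: 61.1
```

```bash
python3 s.py
```

```text
t29.43 [600.1  21.8  95. ] psi -92.22 tilt [-0.     0.001] F [  9.7  -0.1 -19.3] M [-0.219 -3.06   0.489] tau6 -0.022 w 13.3 g 61.1
```

Call:
arm_command:
  steps:
    - {"dx": 0,"dy": 0,"dz": 0,"rx": 0,"ry": 0,"rz": 0.3,"gripper": 8}

```text
clock: 29.52
ee_pos: [600.1, 21.8, 95.0]
orientation: [-2.142, 2.298, 0.001]
force: [9.9, -0.3, -18.3]
width: 0.153
grip_force: 61.1
```

```bash
python3 s.py
```

```text
t29.52 [600.1  21.8  95. ] psi -94.02 tilt [-0.     0.001] F [  9.9  -0.3 -18.3] M [-0.2   -3.142  0.493] tau6 -0.023 w 13.1 g 61.1
```

Call:
arm_command:
  steps:
    - {"dx": 0,"dy": 0,"dz": 0,"rx": 0,"ry": 0,"rz": 0.3,"gripper": 8}

```text
clock: 29.6
ee_pos: [600.2, 21.8, 95.0]
orientation: [-2.106, 2.331, 0.001]
force: [9.8, -1.1, -18.7]
width: 0.151
grip_force: 61.1
```

```bash
python3 s.py
```

```text
t29.60 [600.2  21.8  95. ] psi -95.82 tilt [-0.     0.001] F [  9.8  -1.1 -18.7] M [-0.213 -3.303  0.511] tau6 -0.023 w 12.9 g 61.1
```

Call:
arm_command:
  steps:
    - {"dx": 0,"dy": 0,"dz": 0,"rx": 0,"ry": 0,"rz": 0.3,"gripper": 8}

```text
clock: 29.68
ee_pos: [600.2, 21.8, 95.0]
orientation: [-2.069, 2.364, 0.001]
force: [10.2, -0.7, -19.2]
width: 0.154
grip_force: 61.1
```

```bash
python3 s.py
```

```text
t29.68 [600.2  21.8  95. ] psi -97.62 tilt [-0.     0.001] F [ 10.2  -0.7 -19.2] M [-0.18  -3.316  0.561] tau6 -0.024 w 13.1 g 61.1
```

Call:
arm_command:
  steps:
    - {"dx": 0,"dy": 0,"dz": 0,"rx": 0,"ry": 0,"rz": 0.3,"gripper": 8}

```text
clock: 29.77
ee_pos: [600.3, 21.9, 95.0]
orientation: [-2.031, 2.396, 0.001]
force: [10.5, -0.7, -19.2]
width: 0.152
grip_force: 61.1
```

```bash
python3 s.py
```

```text
t29.77 [600.3  21.9  95. ] psi -99.42 tilt [0.    0.001] F [ 10.5  -0.7 -19.2] M [-0.201 -3.418  0.51 ] tau6 -0.024 w 13.0 g 61.1
```

Call:
arm_command:
  steps:
    - {"dx": 0,"dy": 0,"dz": 0,"rx": 0,"ry": 0,"rz": 0.3,"gripper": 8}

```text
clock: 29.85
ee_pos: [600.3, 21.8, 95.0]
orientation: [-1.993, 2.428, 0.001]
force: [11.7, -0.4, -19.1]
width: 0.15
grip_force: 61.0
```

```bash
python3 s.py
```

```text
t29.85 [600.3  21.8  95. ] psi -101.22 tilt [0.    0.001] F [ 11.7  -0.4 -19.1] M [-0.314 -3.457  0.498] tau6 -0.025 w 12.8 g 61.0
```

Call:
arm_command:
  steps:
    - {"dx": 0,"dy": 0,"dz": 0,"rx": 0,"ry": 0,"rz": 0.3,"gripper": 8}

```text
clock: 29.93
ee_pos: [600.4, 21.9, 95.0]
orientation: [-1.955, 2.458, 0.001]
force: [11.5, -1.6, -19.5]
width: 0.155
grip_force: 61.0
```

```bash
python3 s.py
```

```text
t29.93 [600.4  21.9  95. ] psi -103.02 tilt [0.    0.001] F [ 11.5  -1.6 -19.5] M [-0.257 -3.553  0.529] tau6 -0.025 w 13.2 g 61.0
```

Call:
arm_command:
  steps:
    - {"dx": 0,"dy": 0,"dz": 0,"rx": 0,"ry": 0,"rz": 0.3,"gripper": 8}

```text
clock: 30.02
ee_pos: [600.4, 21.8, 95.0]
orientation: [-1.916, 2.489, 0.0]
force: [11.6, -1.4, -19.0]
width: 0.155
grip_force: 61.1
```

```bash
python3 s.py
```

```text
t30.02 [600.4  21.8  95. ] psi -104.82 tilt [0.    0.001] F [ 11.6  -1.4 -19. ] M [-0.281 -3.665  0.57 ] tau6 -0.052 w 13.2 g 61.1
```

Call:
arm_command:
  steps:
    - {"dx": 0,"dy": 0,"dz": 0,"rx": 0,"ry": 0,"rz": 0.3,"gripper": 8}

```text
clock: 30.1
ee_pos: [600.5, 21.8, 95.0]
orientation: [-1.877, 2.518, 0.0]
force: [10.8, -1.1, -20.0]
width: 0.154
grip_force: 61.1
```

```bash
python3 s.py
```

```text
t30.10 [600.5  21.8  95. ] psi -106.62 tilt [0.001 0.001] F [ 10.8  -1.1 -20. ] M [-0.358 -3.681  0.578] tau6 -0.087 w 13.2 g 61.1
```

Call:
arm_command:
  steps:
    - {"dx": 0,"dy": 0,"dz": 0,"rx": 0,"ry": 0,"rz": 0.3,"gripper": 8}

```text
clock: 30.18
ee_pos: [600.5, 21.8, 95.0]
orientation: [-1.837, 2.548, 0.0]
force: [10.9, -2.1, -20.9]
width: 0.155
grip_force: 61.2
```

```bash
python3 s.py
```

```text
t30.18 [600.5  21.8  95. ] psi -108.41 tilt [0.001 0.001] F [ 10.9  -2.1 -20.9] M [-0.277 -3.862  0.627] tau6 -0.120 w 13.2 g 61.2
```

Call:
arm_command:
  steps:
    - {"dx": 0,"dy": 0,"dz": 0,"rx": 0,"ry": 0,"rz": 0.3,"gripper": 8}
    - {"dx": 0,"dy": 0,"dz": 0,"rx": 0,"ry": 0,"rz": 0.3,"gripper": 8}

```text
clock: 30.35
ee_pos: [600.6, 21.8, 95.0]
orientation: [-1.756, 2.604, 0.0]
force: [12.1, -1.8, -20.2]
width: 0.149
grip_force: 61.3
```

```bash
python3 s.py
```

```text
t30.35 [600.6  21.8  95. ] psi -112.01 tilt [0.001 0.001] F [ 12.1  -1.8 -20.2] M [-0.381 -3.949  0.66 ] tau6 -0.186 w 12.7 g 61.3
```

Call:
arm_command:
  steps:
    - {"dx": 0,"dy": 0,"dz": 0,"rx": 0,"ry": 0,"rz": 0.25,"gripper": 8}
    - {"dx": 0,"dy": 0,"dz": 0,"rx": 0,"ry": 0,"rz": 0,"gripper": 8}
    - {"dx": 0,"dy": 0,"dz": 0,"rx": 0,"ry": 0,"rz": 0,"gripper": 34}
    - {"dx": 0,"dy": 0,"dz": 0,"rx": 0,"ry": 0,"rz": 0,"gripper": 34}
    - {"dx": 0,"dy": 0,"dz": -0.8,"rx": 0,"ry": 0,"rz": 0,"gripper": 34}
    - {"dx": 0,"dy": 0,"dz": -0.9,"rx": 0,"ry": 0,"rz": 0,"gripper": 34}

```text
clock: 30.85
ee_pos: [599.5, 21.2, 140.6]
orientation: [1.723, -2.626, 0.001]
force: [0.7, 0.3, 0.2]
width: 0.397
grip_force: 0.0
```

```bash
python3 -c "
from h import *
show(); to(633.8,114,140,-130.5)"
```

```text
t30.85 [599.5  21.2 140.6] psi -113.45 tilt [-0.001 -0.001] F [0.7 0.3 0.2] M [ 0.049 -0.077  0.001] tau6 -0.000 w 33.9 g 0.0
units [-3.95  0.22  0.02] rz 2.84
```

Call:
arm_command:
  steps:
    - {"dx": 0,"dy": 0,"dz": -1,"rx": 0,"ry": 0,"rz": 0,"gripper": 34}
    - {"dx": 0,"dy": 0,"dz": -1,"rx": 0,"ry": 0,"rz": 0,"gripper": 34}
    - {"dx": 0.9,"dy": 0,"dz": -1,"rx": 0,"ry": 0,"rz": 0,"gripper": 34}
    - {"dx": 0.9,"dy": 0,"dz": -1,"rx": 0,"ry": 0,"rz": 0,"gripper": 34}
    - {"dx": 0.9,"dy": 0.4,"dz": 0,"rx": 0,"ry": 0,"rz": 0,"gripper": 34}
    - {"dx": 0.9,"dy": 0.4,"dz": 0,"rx": 0,"ry": 0,"rz": 0,"gripper": 34}
    - {"dx": 0.9,"dy": 0.4,"dz": 0,"rx": 0,"ry": 0,"rz": 0,"gripper": 34}
    - {"dx": 0.9,"dy": 0.4,"dz": 0,"rx": 0,"ry": 0,"rz": 0,"gripper": 34}
    - {"dx": 0.9,"dy": 0.4,"dz": 0,"rx": 0,"ry": 0,"rz": 0,"gripper": 34}
    - {"dx": 0.9,"dy": 0.4,"dz": 0,"rx": 0,"ry": 0,"rz": 0,"gripper": 34}
    - {"dx": 0.9,"dy": 0.4,"dz": 0,"rx": 0,"ry": 0,"rz": 0,"gripper": 34}
    - {"dx": 0,"dy": 0,"dz": 0,"rx": 0,"ry": 0,"rz": 0,"gripper": 34}

```text
clock: 31.85
ee_pos: [453.2, -138.8, 243.1]
orientation: [-1.719, 2.625, -0.006]
force: [0.5, 0.2, 1.9]
width: 0.395
grip_force: 0.0
```

```bash
python3 -c "
from h import *
show()
P=[viewer.read_camera(n) for n in ('top','scene')]
q=np.load('q.npy')[:8]; q[4:8]=np.radians([-130.5,-92.8,-90.7,-113.4])
try:
    q=fit(P,q,0); print(np.round(np.degrees(q[3:8]),1))
except Exception as e: print(e)
o=[]
for p in P:
    u=np.int32(proj(p,[[569,84,80]])[0]); o.append(p['color'][u[1]-65:u[1]+65,u[0]-65:u[0]+65])
cv2.imwrite('pics/end.png',cv2.resize(np.hstack(o),(800,400),interpolation=cv2.INTER_CUBIC)[:,:,::-1])"
```

```text
t31.85 [ 453.2 -138.8  243.1] psi -113.57 tilt [ 0.005 -0.001] F [0.5 0.2 1.9] M [ 0.007 -0.068  0.051] tau6 0.373 w 33.7 g 0.0
[ -10.  -131.8  -89.5 -101.4 -109.9]
```

View pics/end.png

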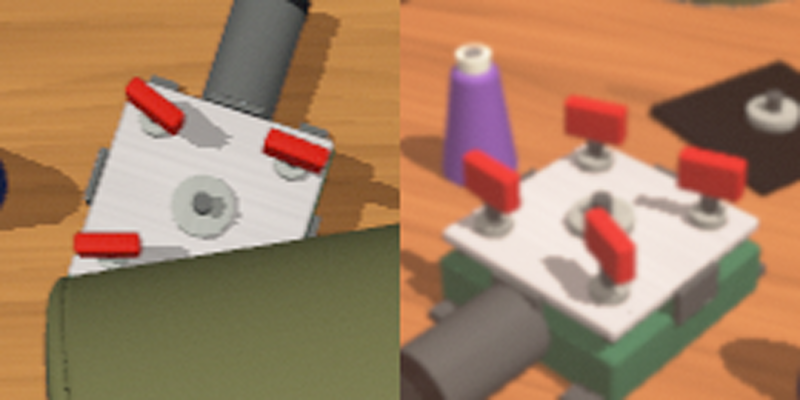

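The end picture shows the cover level. The bars stand where they were left: knob 1 at about (155,105), knob 4 at (297,150) and knob 2 at (107,243). Knob 3 is hidden from the top camera but visible in the scene view at (597,118). The lilac cone is still standing and the arm is clear, so I am handing in.

```bash
python3 -c "
from plant import order
print(order.close_job())"
```

```text
the job is handed in; nothing more can be done
None
```

I handed the job in at about 32 s: all four knobs went to about 35° and then to snug by feel, in the order 1-3-2-4 both times. I estimate roughly 35–45 N on each knob, with knob 1 the least certain because its seat contact was harder to feel. The cover looks flat in the end picture, and the gripper is open and clear. I moved neither cone nor the tin, but my end picture shows only the lilac cone clearly.

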